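# Put the dosing cups away

## Robot

A 7-joint arm with a two-finger parallel gripper is mounted at the origin on the work surface. World frame = base frame: x ahead of the robot, y to its left, z up, the work surface at z = 0. Lengths are in m, angles in rad, forces in N, time in s.
With the tool pointing down it reaches from about 0.425 to 0.925 m from the base axis. Payload 6.8 kg.
Tool frame: the origin (TCP) lies at the very end of the fingers, on their centre line; the grasp point (between the pads) lies 19 mm behind it; z points along the fingers, y is the line along which they close (so a half turn about z gives the same grasp; the last joint's range is limited). The gripper opens to 85 mm and grips with 20 to 120 N. Pads are 22 mm wide; open, the fingers measure 114 mm over their backs; the gripper's body (76 mm by 85 mm) begins 54 mm behind the grasp point. The pads swing forward as they close: fully open they stand 13 mm farther back than shut.
Start: joints at [1.147, 0.477, 0.022, 1.555, -0.011, 1.109, -0.083], TCP at [0.21, -0.642, 0.231] pointing down, gripper open.
Joint ranges: [-2.96, 2.96], [-0.34, 2.1], [-1.41, 1.46], [0.24, 2.44], [-1.37, 4.51], [0.17, 1.92], [-2.96, 2.96]. Speed limits (rad/s): [2.39, 2.39, 3.14, 3.14, 3.14, 3.14, 3.14].

## Interface

Orientations are given as a unit quaternion [w, x, y, z].
In Python, from station import bot gives the robot as it stands.
- The arm moves only by the shell command python3 nudge.py [FORCE], which reads ROWS from standard input. ROWS is a JSON list that holds a single list of rows (three levels of brackets), with 1 to 20 rows, each of 5 numbers: dx, dy, dz in shares of the most that a row can go, 1 being 50 mm, then a turn about the tool's z in units of 0.25 rad, then the opening from 0.0 (shut) to 1.0 (fully open); each row shifts and turns the commanded pose from where the row before left it, along the tool's axes as they then stand; what a row does not reach is not made up. A row lasts 1/10 s, in which the tool goes at most 0.05 m and 0.15 rad, less where a joint would pass 70% of its speed; a pose out of reach is approached as far as the arm can. The fingers move at their own pace and stop on an object; FORCE is the grip in N (left out, the last holds). Time passes only in rows, so rows that do not move let the fingers close. It prints the time, the measured TCP pose, the force, the opening and the grip force at its end. Input that does not fit is refused with a message, and nothing moves.
- bot.get_obs(): the state, without advancing time (a new reading comes with each control period).
- bot.read_camera(name): name is "scene" or "top" or "wrist"; returns the picture (384x512x3 uint8, blue, green, red); there is no depth.
- bot.camera_info(name): a dict with "vertical_fov" (degrees; the focal length in pixels is half the picture's height over the tangent of half this angle, whatever the lens; pixels are square), "cx", "cy" (the principal point, pixels), "view" (4x4, takes a point from world to camera coordinates); the wrist camera has in their place "hand_eye" (4x4, takes a point from camera to tool coordinates, whose origin is the TCP and whose axes are the flange's). Camera axes: x right, y up, looking along -z (the intrinsics and any distortion apply to the point x, -y, -z); pixel columns grow to the right and rows downward; lengths in m; the calibration is good to about 2 mm. A picture is of the moment at which its call begins: read the wrist's pose just before it. camera_info takes no time and is no camera call.
- bot.hand_in(): hands the job in; it is judged then, once.
The state is a dict: "t": time; "q": joint angles; "joint_vel": joint speeds; "joint_torque": joint torques, N m; "eef_pos": TCP position; "tool_rot": TCP orientation; "contact_force": force on the tool from outside, world axes, zero at the start; "torque": the same for the moment, N m; "gripper_width": opening from 0.0 (shut) to 1.0 (fully open); "grasp_force": force on a finger pad.
Only numpy, scipy, OpenCV 4.12 (cv2) and the standard library are available. Lean on these libraries where they do the work, as an engineer would, in place of code of your own. Each camera call takes 0.05 s, during which the arm holds its last target. There are 200 camera calls.

## Task

Put the square dosing cups away: first move the white stain stick from the steel holder into the white pot, then stand one cup in the steel holder and nest all the others one inside another on top of it, lowering each gently until its sloping walls just seat and letting go, never ramming it in so that it would wedge tight. Then pick the square tapered lid out of the crate of odds and ends and lower it just as gently into the mouth of the top cup. Do not knock over or push about the pot or the steel tin.

Things in the scene. Friction and masses are not known exactly. Their poses are not given: they have to be found in the camera images.
- holder: Steel holder fixed to the worktop: 90 mm square foot plate with a square tapered socket, mouth 60 mm above the worktop, 51 mm square inside, 63 outside, sloping as the cups do. Origin: centre of the underside, z up, x, y square to the socket's sides. A cup seats on the slopes with its origin 14 mm above the holder's, collar 8 mm above the mouth.
- cup1: Grey plastic square cup, upright, about 90 g, foot weighted, 72 mm tall; may be absent. Origin: centre of the underside, z up, x, y square to its four like sides. Foot 40 mm square; sides slope out 0.12 mm per mm of height; wall 3.1 mm, floor 4 mm; mouth 51 mm square inside. The top 18 mm is a collar, vertical outside, 64 mm square: grip it across two facing sides from above.
- cup2: Cup just like cup1; may be absent. Nested with faces parallel (any quarter turn), a cup's walls touch those of the cup below when its origin is 26 mm above that cup's, leaving an 8 mm gap between collar and rim. Pushed further, the slopes wedge.
- cup3: Cup just like cup1; may be absent.
- cup4: Cup just like cup1; may be absent.
- cup5: Cup just like cup1; may be absent.
- lid: Grey square lid in the crate, bar up: a tapered plug 30 mm high, 46 mm square below, 53 on top, with an upright bar to grip, 16 mm thick (along x), 40 long (y), 26 high (its top 56 mm above the underside). 80 g. Origin: centre of the underside, z up. Seats in a cup, faces parallel (any quarter turn), with its origin 51 mm above the cup's, plug top 9 mm above the rim.
- crate: Low wooden crate, fixed, 200 mm (x) by 185 (y), 50 high, walls and floor 6 mm thick. It holds the lid standing upright among odds and ends lower than 40 mm: a round grey stopper with a knob, a white dial knob, two wooden clothes pegs. Origin: centre of the underside, z up.
- pot: White ceramic pot, loose, 76 mm across the rim, 50 mm high, wall 4 mm, floor 6 mm thick, inside 60 mm across at the floor. Origin: centre of the underside, z up.
- stick: White plastic stain stick with a grey band, a cylinder 28 mm across and 85 mm tall, 50 g, at the start standing loosely in the holder's socket on the foot plate (6 mm thick), its top 31 mm above the mouth. Origin: centre of its underside, z along it.
- tin: Low steel tin, 60 mm across, 35 mm high, beyond the crate; a bystander. Origin: centre of the underside.

How it is judged:
By the outcome, as a careful person would: the job done as asked, in the order asked, and still so for the second after the job is handed in, with the robot touching nothing.
Of cup1, cup2, cup3, cup4, cup5 only 3 to 5 are there at a start; the rules pass over those that are not, and their reading is None.
At some moment in a run one of cup1, cup2, cup3, cup4, cup5 may be knocked a few centimetres aside while the robot is not near it.
It also fails if it takes over 210 s, if anything falls off the work surface, if the arm or the gripper's body presses on something with over 40 N, if the wrist force passes 120 N, or if a joint passes its speed limit or range.

## Working session

There is one attempt and no reset: what is moved stays moved. The work goes in short steps, Python scripts to look and compute and a shell command to move; the robot and the scene stay as the last step left them, time stands still between calls to the robot, and variables do not carry over. Pictures are saved under pics/ and viewed, at most 14 in all, crops included, and the job is handed in when it is done.

```bash
ls; mkdir -p pics; python3 - <<'E'
from station import bot
import cv2,numpy as np
np.set_printoptions(precision=4,suppress=True)
o=bot.get_obs();print({k:np.round(v,4) for k,v in o.items()})
for n in("scene","top","wrist"):
    print(n,bot.camera_info(n))
for n in("scene","top"):
    cv2.imwrite(f"pics/{n}0.png",bot.read_camera(n))
E
```

```text
nudge.py
pics
station.py
{'t': np.float64(0.0), 'q': array([ 1.1469,  0.4778,  0.0223,  1.5564, -0.0115,  1.1093, -0.0831]), 'joint_vel': array([-0.0017, -0.0001,  0.0009, -0.0003,  0.0008, -0.0002, -0.0007]), 'joint_torque': array([  0.0002, -59.6463,   1.6077, -28.1199,   0.0124,   0.0093,
        -0.    ]), 'eef_pos': array([ 0.2094, -0.6411,  0.2303]), 'tool_rot': array([-0.0009,  0.9876,  0.1573, -0.0002]), 'contact_force': array([ 1.1307,  0.3714, -0.5129]), 'torque': array([-0.0285, -0.0384,  0.0157]), 'grasp_force': np.float64(0.0), 'gripper_width': np.float64(1.0002)}
scene {'vertical_fov': 43.690016109503404, 'cx': 255.90989179936057, 'cy': 197.4594058734812, 'view': array([[ 0.8105,  0.5856,  0.013 , -0.4491],
       [-0.5044,  0.6866,  0.5236,  0.2589],
       [ 0.2977, -0.4309,  0.8519, -1.3226],
       [ 0.    ,  0.    ,  0.    ,  1.    ]])}
top {'vertical_fov': 56.42044178127819, 'cx': 263.1220886894458, 'cy': 188.53531434205757, 'view': array([[ 0.0276, -0.9991,  0.032 , -0.0549],
       [ 0.9964,  0.0301,  0.0796, -0.573 ],
       [-0.0804,  0.0297,  0.9963, -0.9237],
       [ 0.    ,  0.    ,  0.    ,  1.    ]])}
wrist {'vertical_fov': 69.34159678895936, 'cx': 257.74088968487746, 'cy': 190.32840731900924, 'hand_eye': array([[ 0.0004,  0.9516,  0.3072,  0.0782],
       [ 1.    , -0.0004,  0.0001, -0.0004],
       [ 0.0003,  0.3072, -0.9516, -0.1422],
       [ 0.    ,  0.    ,  0.    ,  1.    ]])}
```
View pics/scene0.png

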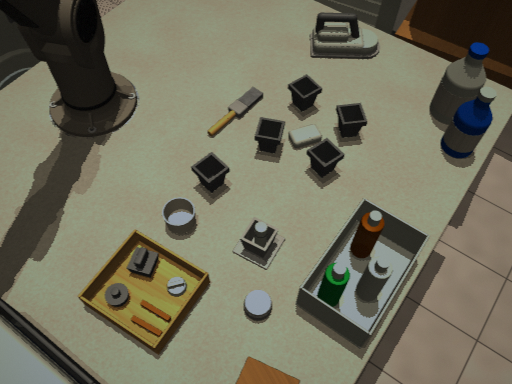

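View pics/top0.png

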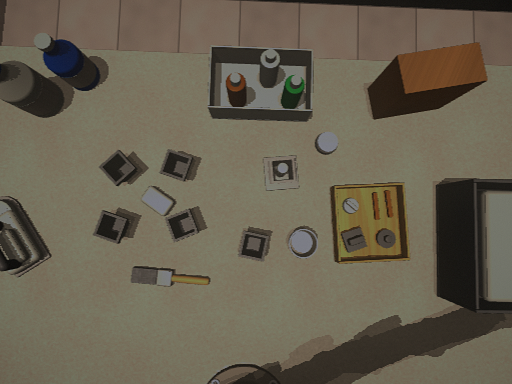

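The scene view shows five square cups at about (305,90), (351,118), (270,133), (325,156) and (211,170). The holder with the stick is at (262,235), the pot at (180,213), the lid at (145,262) in the crate and the tin at (258,305). In the top view the cups are at (118,168), (178,164), (112,226), (183,223) and (254,243), the holder at (282,172), the pot at (302,242) and the lid at (354,238).

```bash
cat > h.py <<'E'
from station import bot
import cv2,numpy as np
from scipy.optimize import least_squares
from scipy.spatial.transform import Rotation as R
np.set_printoptions(precision=4,suppress=True)
def pose():
    o=bot.get_obs();T=np.eye(4);T[:3,:3]=R.from_quat(np.roll(o["tool_rot"],-1)).as_matrix();T[:3,3]=o["eef_pos"];return T
def cam(n,T=None):
    i=bot.camera_info(n);f=192/np.tan(np.radians(i["vertical_fov"])/2)
    V=np.linalg.inv((pose() if T is None else T)@i["hand_eye"]) if n=="wrist" else np.array(i["view"])
    return V,f,i["cx"],i["cy"]
def proj(c,P):
    V,f,cx,cy=c;p=np.atleast_2d(P)@V[:3,:3].T+V[:3,3]
    return np.c_[cx+f*p[:,0]/-p[:,2],cy-f*p[:,1]/-p[:,2]]
def onz(c,uv,z):
    V,f,cx,cy=c;uv=np.atleast_2d(uv);d=np.c_[(uv[:,0]-cx)/f,-(uv[:,1]-cy)/f,-np.ones(len(uv))]@V[:3,:3]
    o=-V[:3,:3].T@V[:3,3];return o+d*((z-o[2])/d[:,2])[:,None]
def tri(obs):
    r=least_squares(lambda P:np.ravel([proj(c,P)[0]-uv for c,uv in obs]),[.6,0,.05]);return r.x,np.sqrt(np.mean(r.fun**2))
def yaw():   # world angle of the tool's x axis
    T=pose();return np.arctan2(T[1,0],T[0,0])
def go(x,y,z,a=None):
    """tool-axes move to TCP x,y,z and turn so that the tool y line is at world angle a (mod pi)"""
    T=pose();d=T[:3,:3].T@(np.array([x,y,z])-T[:3,3])
    t=0 if a is None else (np.arctan2(T[1,1],T[0,1])-a+np.pi/2)%np.pi-np.pi/2
    print("d",d,"turn",round(t,4),"steps",np.ceil(np.abs(d).max()/.05),np.ceil(abs(t)/.15),"q7",bot.get_obs()["q"][6]);return d,t
E
python3 - <<'E'
from h import *
T=cam("top");S=cam("scene")
for n,a,b in [("c1",(118,168),(351,118)),("c2",(178,164),(325,156)),("c3",(112,226),(305,90)),("c4",(183,223),(270,133)),("c5",(254,243),(211,170)),("sticktop",(282,168),(261,228)),("pot",(302,242),(180,213)),("lid",(354,238),(145,262)),("tin",(327,142),(258,305))]:
    print(n,*tri([(T,a),(S,b)]))
t=cv2.imread("pics/top0.png");s=cv2.imread("pics/scene0.png")
def crop(i,u,v,r=32): return cv2.resize(i[v-r:v+r,u-r:u+r],(200,200),interpolation=cv2.INTER_CUBIC)
A=[crop(t,*p) for p in[(118,168),(178,164),(112,226),(183,223),(254,243),(282,172),(302,242),(354,238)]]
B=[crop(s,*p) for p in[(351,118),(325,156),(262,238),(145,262)]]
cv2.imwrite("pics/m1.png",np.vstack([np.hstack(A[:4]),np.hstack(A[4:]),np.hstack(B)]))
E
```

```text
c1 [0.6142 0.3345 0.0512] 0.2744894579422657
c2 [0.6276 0.1805 0.0647] 0.3086909754269532
c3 [0.4679 0.3378 0.0601] 0.5619978536327751
c4 [0.4792 0.1612 0.0631] 0.1815234080514639
c5 [ 0.4347 -0.0176  0.0706] 0.17825135144513574
sticktop [ 0.6231 -0.0809  0.0865] 0.4318708572074328
pot [ 0.4393 -0.1402  0.0449] 0.42212622526924626
lid [ 0.4538 -0.2757  0.0378] 0.8008950210423912
tin [ 0.7061 -0.2053  0.025 ] 0.4070623429173575
```

View pics/m1.png

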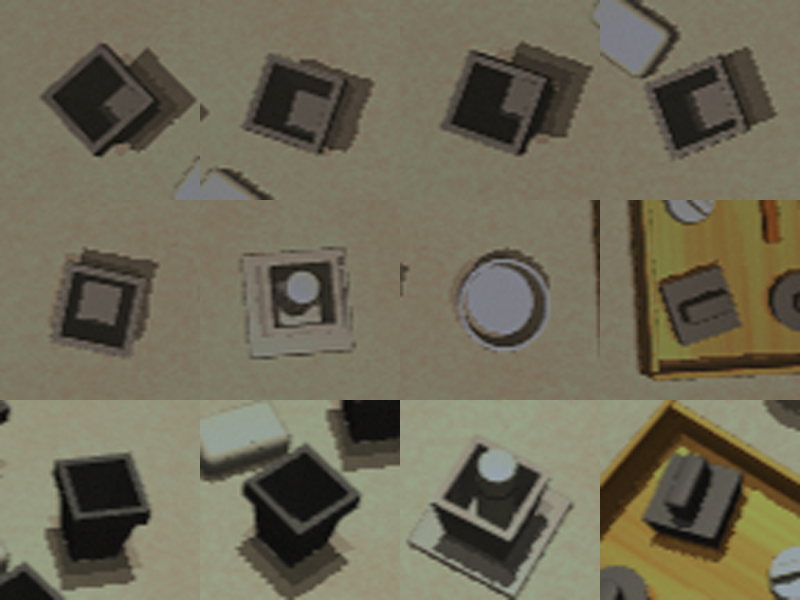

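The montage shows all five rims clearly, with outer squares about 27 px wide, plus the holder, the pot and the lid with its bar. I'll refine the poses with an edge fit over both views, leaving height free.

```bash
cat >> h.py <<'E'
def sq(w,d=None,n=24):
    w/=2;d=w if d is None else d/2;t=np.linspace(-.9,.9,n);o=np.ones(n)
    P=np.vstack([np.c_[w*o,d*t],np.c_[-w*o,d*t],np.c_[w*t,d*o],np.c_[w*t,-d*o]])
    N=np.repeat([[1,0],[-1,0],[0,1],[0,-1]],n,0);return P,N.astype(float)
def ci(dia,n=72):
    t=np.linspace(0,2*np.pi,n);N=np.c_[np.cos(t),np.sin(t)];return N*dia/2,N
def fit(ims,shapes,p0,circ=False,rng=.012,zr=.006,show=False):
    """ims [(cam,grey)], shapes [((P,N),z offset,weight)], p0 x,y,z,yaw: maximise edge contrast along the outlines"""
    G=[]
    for c,im in ims:
        g=cv2.GaussianBlur(im.astype(np.float32),(0,0),1.0);G.append(g)
    def score(p):
        c,s=np.cos(p[3]),np.sin(p[3]);M=np.array([[c,s],[-s,c]]);tot=0
        for (cm,_),g in zip(ims,G):
            for (P,N),dz,w in shapes:
                n2=N@M;X=np.c_[P@M+p[:2],np.full(len(P),p[2]+dz)];E=np.c_[n2,np.zeros(len(P))]*.0025
                v=[cv2.remap(g,*proj(cm,X+k*E).astype(np.float32).T[:,:,None],cv2.INTER_LINEAR).ravel() for k in(-1,1)]
                d=(v[1]-v[0]);k=len(P)//4
                tot+=w*np.mean(np.minimum(np.abs(d),25))
        return tot
    from scipy.optimize import differential_evolution as de
    a=.001 if circ else .3
    p0=np.array(p0,float)
    r=de(lambda q:-score(p0+q),[(-rng,rng),(-rng,rng),(-zr,zr),(-a,a)],popsize=12,maxiter=40,seed=1,tol=1e-6)
    return p0+r.x,-r.fun
CUP=[(sq(.064),0,1),(sq(.051),0,.6)]
def grey(n):
    T=pose();im=bot.read_camera(n);return cam(n,T),cv2.cvtColor(im,cv2.COLOR_BGR2GRAY)
E
cat > look.py <<'E'
from h import *
T=(cam("top"),cv2.imread("pics/top0.png",0));S=(cam("scene"),cv2.imread("pics/scene0.png",0))
k=64/200
def init(u,v,pts,z):
    P=onz(T[0],[(u-32+x*k,v-32+y*k) for x,y in pts],z);c=P[:,:2].mean(0);e=P[2]-P[3]
    return [*c,z,np.arctan2(e[1],e[0])],[np.linalg.norm((P[i]-P[i-1])[:2]).round(3) for i in range(4)]
for n,u,v,pts in [("c1",118,168,[(40,97),(102,43),(157,100),(101,155)]),("c2",178,164,[(69,54),(148,72),(120,153),(44,124)]),("c3",112,226,[(75,52),(153,68),(122,154),(43,124)]),("c4",183,223,[(45,93),(125,55),(148,130),(72,158)]),("c5",254,243,[(70,60),(150,70),(133,156),(52,140)])]:
    p,s=init(u,v,pts,.072);print(n,np.array(p),s,end=" ")
    for I in([T,S],):print(*fit(I,CUP,p,zr=.008))
H=[(sq(.063),0,1),(sq(.051),0,.6),(sq(.09),-.054,.7)]
p,s=init(282,172,[(50,60),(140,50),(150,130),(60,135)],.06);print("holder",p,s)
print(fit([T,S],H,[.622,-.082,.06,0]))
print("stick",fit([T,S],[(ci(.028),0,1)],[.622,-.081,.091,0],True))
print("pot",fit([T,S],[(ci(.076),0,1)],[.439,-.140,.05,0],True))
p,s=init(354,238,[(63,80),(120,65),(140,128),(82,145)],.036);print("lid",p,s)
print("lid",fit([T,S],[(sq(.053),0,1),(sq(.016,.040),.026,1)],p),fit([T,S],[(sq(.053),0,1),(sq(.040,.016),.026,1)],p))
E
python3 look.py
```

```text
c1 [ 0.6119  0.3261  0.072  -0.7412] [np.float64(0.068), np.float64(0.064), np.float64(0.064), np.float64(0.061)] [ 0.6134  0.3283  0.076  -0.7945] 68.35005950927734
c2 [ 0.625   0.1819  0.072  -1.9065] [np.float64(0.06), np.float64(0.065), np.float64(0.069), np.float64(0.065)] [ 0.625   0.1841  0.077  -1.8575] 69.29145050048828
c3 [ 0.4673  0.3334  0.072  -1.9052] [np.float64(0.061), np.float64(0.062), np.float64(0.071), np.float64(0.066)] [ 0.4668  0.3374  0.076  -1.8795] 69.5265884399414
c4 [ 0.4719  0.1607  0.072  -1.1901] [np.float64(0.056), np.float64(0.069), np.float64(0.062), np.float64(0.063)] [ 0.474   0.1628  0.0772 -1.1548] 73.62116241455078
c5 [ 0.4293 -0.0192  0.072  -1.7394] [np.float64(0.064), np.float64(0.064), np.float64(0.069), np.float64(0.065)] [ 0.4288 -0.0131  0.0755 -1.7603] 68.69461059570312
holder [np.float64(0.6205247601173682), np.float64(-0.08427361509416391), 0.06, np.float64(-1.4844759389720337)] [np.float64(0.062), np.float64(0.075), np.float64(0.067), np.float64(0.074)]
(array([ 0.6237, -0.0814,  0.0568,  0.1062]), np.float64(69.87126922607422))
stick (array([ 0.6233, -0.0829,  0.0911, -0.0003]), np.float64(46.63555908203125))
pot (array([ 0.4417, -0.1424,  0.056 ,  0.0008]), np.float64(40.08333969116211))
lid [np.float64(0.4476193783912525), np.float64(-0.2793451916736325), 0.036, np.float64(-1.267482525675122)] [np.float64(0.056), np.float64(0.05), np.float64(0.055), np.float64(0.051)]
lid (array([ 0.4449, -0.2761,  0.0391, -1.1796]), np.float64(56.90182113647461)) (array([ 0.4455, -0.2749,  0.0413, -1.1608]), np.float64(64.37141418457031))
```

Units first: shifts go in shares of 50 mm and turns go in units of 0.25 rad. So -0.05 m is -1.

```bash
python3 - <<'E'
from h import *
print("yaw",yaw());go(.6235,-.082,.23);print(onz(cam("top"),[(437,180),(437,310)],0.1), onz(cam("scene"),[(130,350),(0,300)],0.1))
E
echo '[[[0,0,-1,0,1],[0,0,-1,0,1]]]' | python3 nudge.py 40
```

```text
yaw 0.3158153717170388
d [ 0.5672 -0.4029  0.001 ] turn 0 steps 12.0 0.0 q7 -0.08312715404278948
[[ 0.6024 -0.4661  0.1   ]
 [ 0.2878 -0.4624  0.1   ]] [[ 0.581  -0.4336  0.1   ]
 [ 0.313  -0.5115  0.1   ]]
t: 0.3
eef_pos: [0.2092, -0.6404, 0.3302]
tool_rot: [-0.003, 0.988, 0.157, -0.001]
contact_force: [1.1, -1.0, 0.9]
gripper_width: 1.003
grasp_force: 0.0
```

In the tool's units: 0.0315 m is 0.63, -0.0224 m is -0.448.

```bash
echo '[[[0.63,-0.448,0,0,1],[0.63,-0.448,0,0,1],[0.63,-0.448,0,0,1],[0.63,-0.448,0,0,1],[0.63,-0.448,0,0,1],[0.63,-0.448,0,0,1],[0.63,-0.448,0,0,1],[0.63,-0.448,0,0,1],[0.63,-0.448,0,0,1],[0.63,-0.448,0,0,1],[0.63,-0.448,0,0,1],[0.63,-0.448,0,0,1],[0.63,-0.448,0,0,1],[0.63,-0.448,0,0,1],[0.63,-0.448,0,0,1],[0.63,-0.448,0,0,1],[0.63,-0.448,0,0,1],[0.63,-0.448,0,0,1]]]' | python3 nudge.py; echo '[[[0,0,0.9,0,1],[0,0,0.9,0,1],[0,0,0,0,1],[0,0,0,0,1]]]' | python3 nudge.py
cat > w.py <<'E'
from h import *
import sys
c,g=grey("wrist");cv2.imwrite(f"pics/{sys.argv[1]}.png",g);np.save(f"pics/{sys.argv[1]}.npy",c[0])
H=[(sq(.063),0,1),(sq(.051),0,.6),(sq(.09),-.054,.7)]
print("holder",fit([(c,g)],H,[.6237,-.0814,.06,0.03]))
print("stick",fit([(c,g)],[(ci(.028),0,1)],[.623,-.082,.091,0],True))
E
python3 w.py w1
```

```text
t: 2.1
eef_pos: [0.6239, -0.0811, 0.3309]
tool_rot: [-0.0, 0.988, 0.157, -0.0]
contact_force: [0.7, -0.1, 0.2]
gripper_width: 1.0
grasp_force: 0.0
t: 2.5
eef_pos: [0.6231, -0.0825, 0.2414]
tool_rot: [-0.0, 0.988, 0.157, -0.001]
contact_force: [0.3, 0.4, 0.0]
gripper_width: 0.999
grasp_force: 0.0
holder (array([ 0.6223, -0.085 ,  0.0567,  0.1066]), np.float64(39.18981170654297))
stick (array([ 0.6225, -0.0794,  0.0958, -0.0008]), np.float64(23.931127548217773))
```

View pics/w1.png

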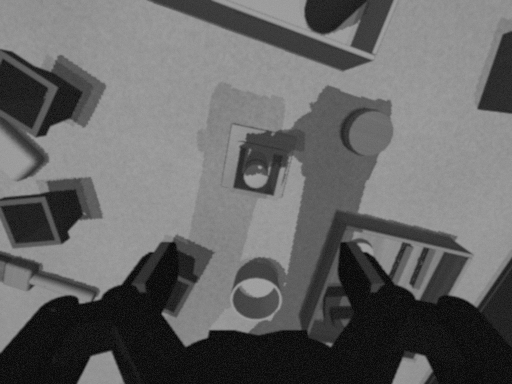

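The wrist view shows the holder foot at about (238–295, 125–198) with the stick top near (257,165). The pot is at (256,298) and the tin at (368,132).

```bash
python3 - <<'E'
from h import *
V=np.load("pics/w1.npy");c0=cam("wrist");W=((V,)+c0[1:],cv2.imread("pics/w1.png",0))
T=(cam("top"),cv2.imread("pics/top0.png",0));S=(cam("scene"),cv2.imread("pics/scene0.png",0))
H=[(sq(.063),0,1),(sq(.051),0,.6),(sq(.09),-.054,.7)]
print("holder",*fit([W,T,S],H,[.623,-.083,.06,.05]))
for I in([W,T,S],[W,T],[T,S]):print("stick",*fit(I,[(ci(.028),0,1)],[.623,-.082,.091,0],True))
print("pot",*fit([W,T,S],[(ci(.076),0,1)],[.440,-.141,.05,0],True), *fit([W],[(ci(.076),0,1)],[.440,-.141,.05,0],True))
go(.6225,-.081,.066,0.1+np.pi/2)
E
```

```text
holder [ 0.6232 -0.0849  0.06    0.1125] 106.68270111083984
stick [ 0.6223 -0.0812  0.0879 -0.0003] 70.04415893554688
stick [ 0.6223 -0.0796  0.0951  0.0009] 48.91852951049805
stick [ 0.6232 -0.0827  0.0908  0.0006] 46.633460998535156
pot [ 0.4363 -0.1421  0.0497 -0.0006] 60.10240936279297 [ 0.4313 -0.1443  0.0442 -0.0008] 23.700904846191406
d [-0.0015 -0.0021  0.1772] turn 0.2152 steps 4.0 2.0 q7 -1.3416751652572074
```

In the tool's units: 0.045 m is 0.9, 0.03 m is 0.6, 0.11 rad is 0.44.

```bash
echo '[[[-0.02,-0.04,0.9,0.44,0.9],[0,0,0.9,0.42,0.8],[0,0,0.9,0,0.75],[0,0,0.6,0,0.7],[0,0,0.26,0,0.7],[0,0,0,0,0.7],[0,0,0,0,0],[0,0,0,0,0],[0,0,0,0,0],[0,0,0,0,0],[0,0,0,0,0],[0,0,0,0,0]]]' | python3 nudge.py 25
```

```text
t: 3.75
eef_pos: [0.6238, -0.0807, 0.0658]
tool_rot: [0.0, 0.999, 0.05, 0.002]
contact_force: [-1.4, -0.3, 8.6]
gripper_width: 0.317
grasp_force: 25.2
```

In the tool's units: -0.03 m is -0.6, -0.02 m is -0.4.

```bash
echo '[[[0,0,-0.2,0,0],[0,0,-0.6,0,0],[0,0,-0.6,0,0],[0,0,-0.6,0,0],[0,0,-0.4,0,0],[0,0,0,0,0]]]' | python3 nudge.py; python3 - <<'E'
from h import *
g=grey("top");print("pot",*fit([g],[(ci(.076),0,1)],[.438,-.142,.05,0],True,zr=.001))
cv2.imwrite("pics/top1.png",g[1]);go(.437,-.1421,.067)
E
```

```text
t: 4.35
eef_pos: [0.624, -0.0808, 0.1877]
tool_rot: [0.0, 0.999, 0.05, 0.003]
contact_force: [-0.5, -0.2, -1.3]
gripper_width: 0.318
grasp_force: 24.8
pot [ 0.426  -0.1512  0.0505 -0.0009] 6.276247501373291
d [-0.1914  0.0422  0.1178] turn 0 steps 4.0 0.0 q7 -1.5607676175558594
```

```bash
echo '[[[-0.766,0.168,0,0,0],[-0.766,0.168,0,0,0],[-0.766,0.168,0,0,0],[-0.766,0.168,0,0,0],[-0.766,0.168,0,0,0],[0,0,0.6,0,0],[0,0,0,0,0]]]' | python3 nudge.py; python3 - <<'E'
from h import *
c,g=grey("wrist");cv2.imwrite("pics/w2.png",cv2.resize(g,(512,384)));s=bot.read_camera("scene");cv2.imwrite("pics/s2.png",cv2.resize(s[120:300,90:330],(720,540),interpolation=cv2.INTER_CUBIC));go(.437,-.1421,.067)
E
```

```text
t: 5.1
eef_pos: [0.4317, -0.1417, 0.1504]
tool_rot: [-0.001, 0.999, 0.05, -0.003]
contact_force: [0.0, 0.3, -0.4]
gripper_width: 0.318
grasp_force: 24.8
d [0.0019 0.0011 0.0859] turn 0 steps 2.0 0.0 q7 -1.3794580704206647
```

View pics/s2.png

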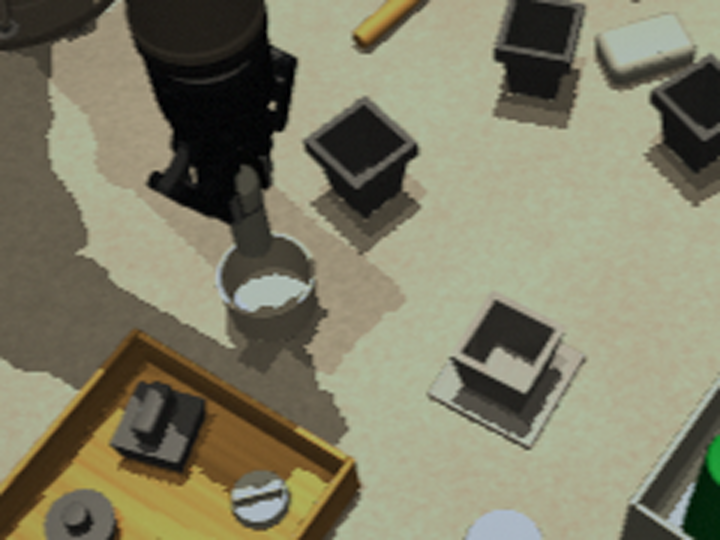

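The stick hangs vertically in the grip, its bottom at about (252,250) in the enlarged crop. The pot mouth is just below it at (266,275), the holder is empty and nothing has been disturbed.

In the tool's units: 0.04 m is 0.8, 0.03 m is 0.6.

```bash
echo '[[[0.06,0.02,0.8,0,0],[0,0,0.6,0,0],[0,0,0.2,0,0],[0,0,0.1,0,0],[0,0,0,0,0],[0,0,0,0,0]]]' | python3 nudge.py; echo '[[[0,0,0,0,0.5],[0,0,0,0,0.55],[0,0,0,0,0.55],[0,0,0,0,0.55],[0,0,-0.4,0,0.55],[0,0,-0.8,0,0.55],[0,0,-0.8,0,0.7],[0,0,-0.8,0,0.7],[0,0,-0.8,0,1],[0,0,-0.4,0,1]]]' | python3 nudge.py
python3 - <<'E'
from h import *
# hover for c1 grasp
go(.6134,.329,.25,-.79)
E
```

```text
t: 5.8
eef_pos: [0.4398, -0.1426, 0.0695]
tool_rot: [0.0, 0.999, 0.05, 0.001]
contact_force: [0.8, 0.2, -0.7]
gripper_width: 0.32
grasp_force: 24.9
t: 6.8
eef_pos: [0.4398, -0.1426, 0.272]
tool_rot: [0.001, 0.999, 0.05, 0.002]
contact_force: [0.2, 0.3, 0.5]
gripper_width: 0.991
grasp_force: 0.0
d [ 0.22   -0.4518  0.0222] turn -0.6801 steps 10.0 5.0 q7 -1.3226124681264395
```

```bash
python3 - <<'E'
from h import *
go(.6,.184,.26,-1.857)
E
```

```text
d [ 0.1921 -0.3089  0.0123] turn 0.3869 steps 7.0 3.0 q7 -1.3226124681264395
```

```bash
echo '[[[0.48,-0.772,0,0,1],[0.48,-0.772,0,0,1],[0.48,-0.772,0,0,1],[0.48,-0.772,0,0,1],[0.48,-0.772,0,0,1],[0.48,-0.772,0,0,1],[0.48,-0.772,0,0,1],[0.48,-0.772,0,0,1],[0,0,0,0.516,1],[0,0,0,0.516,1],[0,0,0,0.516,1],[0,0,0,0,1],[0,0,0,0,1]]]' | python3 nudge.py; cat > cup.py <<'E'
# look at cup i with all three cameras; arguments: index [use scene too 0/1]
from h import *
import sys
C=dict(c1=[.6134,.3283,.074,-.7945],c2=[.625,.1841,.074,-1.8575],c3=[.4668,.3374,.074,-1.8795],c4=[.474,.1628,.074,-1.1548],c5=[.4288,-.0131,.074,-1.7603])
W=grey("wrist");T=grey("top");S=grey("scene")
for n in sys.argv[1:]:
    for nm,I in(("wrist",[W]),("top+scene",[T,S]),("all",[W,T,S])):
        p,s=fit(I,CUP,C[n],rng=.015,zr=.006);print(n,nm,p,round(s,1))
        if nm=="all" : pass
cv2.imwrite(f"pics/wr_{int(bot.get_obs()['t']*100)}.png",W[1])
E
python3 cup.py c2 c4
```

```text
t: 8.1
eef_pos: [0.5984, 0.1841, 0.2682]
tool_rot: [0.0, 0.99, -0.141, -0.0]
contact_force: [0.2, -0.5, -0.2]
gripper_width: 0.997
grasp_force: 0.0
c2 wrist [ 0.6242  0.1856  0.0799 -1.8532] 38.6
c2 top+scene [ 0.627   0.1877  0.0718 -1.9072] 52.3
c2 all [ 0.6267  0.1873  0.0724 -1.8849] 86.7
c4 wrist [ 0.4709  0.1657  0.068  -1.1208] 37.5
c4 top+scene [ 0.4736  0.1637  0.0756 -1.1437] 73.9
c4 all [ 0.4733  0.1649  0.0739 -1.1434] 110.2
```

```bash
python3 - <<'E'
from h import *
go(.6255,.186,.047,-1.86)
E
```

```text
d [ 0.0253 -0.0095  0.2213] turn 0.0048 steps 5.0 1.0 q7 -2.3861147593228718
```

In the tool's units: 0.045 m is 0.9, 0.04 m is 0.8.

```bash
echo '[[[0.506,-0.19,0,0,1],[0,0,0.9,0,1],[0,0,0.9,0,1],[0,0,0.9,0,1],[0,0,0.8,0,1],[0,0,0.6,0,1],[0,0,0.32,0,1],[0,0,0,0,1]]]' | python3 nudge.py; echo '[[[0,0,0,0,0.8],[0,0,0,0,0.6],[0,0,0,0,0.6],[0,0,0,0,0.6],[0,0,0,0,0.6]]]' | python3 nudge.py 30; python3 - <<'E'
from h import *
go(.6255,.186,.047,-1.86); print(bot.get_obs()["torque"])
E
```

```text
t: 9.05
eef_pos: [0.6241, 0.1854, 0.0451]
tool_rot: [0.001, 0.99, -0.142, -0.002]
contact_force: [0.1, -0.2, 0.5]
gripper_width: 1.003
grasp_force: 0.0
t: 9.55
eef_pos: [0.6271, 0.1865, 0.0495]
tool_rot: [-0.001, 0.99, -0.143, 0.002]
contact_force: [-0.0, -1.1, 7.3]
gripper_width: 0.736
grasp_force: 34.1
d [-0.0014  0.0009  0.0025] turn 0.0028 steps 1.0 1.0 q7 -2.4666323858039525
[-0.1154  0.048   0.0237]
```

```bash
echo '[[[0,0,-0.4,0,0.6],[0,0,-0.8,0,0.6],[0,0,-0.9,0,0.6],[0,0,-0.5,0,0.6],[0,0,0,0,0.6]]]' | python3 nudge.py; python3 - <<'E'
from h import *
go(.6232,-.0849,.17,.1125-np.pi/2)
E
```

```text
t: 10.05
eef_pos: [0.6281, 0.1874, 0.1828]
tool_rot: [-0.002, 0.99, -0.143, 0.004]
contact_force: [0.7, 0.5, -0.9]
gripper_width: 0.742
grasp_force: 33.8
d [0.0721 0.2626 0.0119] turn -0.3988 steps 6.0 3.0 q7 -2.41075134616266
```

In the tool's units: 0.0375 m is 0.75, 0.0103 m is 0.206, -0.1 rad is -0.4.

```bash
echo '[[[0.206,0.75,0,0,0.6],[0.206,0.75,0,0,0.6],[0.206,0.75,0,0,0.6],[0.206,0.75,0,0,0.6],[0.206,0.75,0,0,0.6],[0.206,0.75,0,0,0.6],[0.206,0.75,0,0,0.6],[0,0,0,-0.4,0.6],[0,0,0,-0.4,0.6],[0,0,0,-0.4,0.6],[0,0,0,-0.4,0.6],[0,0,0,0,0.6],[0,0,0,0,0.6]]]' | python3 nudge.py; python3 - <<'E'
from h import *
for _ in range(3): go(.6232,-.0849,.085,.1125-np.pi/2); W=grey("wrist")
cv2.imwrite("pics/w3.png",W[1]);S=bot.read_camera("scene");cv2.imwrite("pics/s3.png",S)
a=cv2.resize(S[170:290,200:320],(384,384),interpolation=cv2.INTER_CUBIC)
cv2.imwrite("pics/m3.png",np.hstack([cv2.cvtColor(W[1],cv2.COLOR_GRAY2BGR)[:,100:],a]))
E
```

```text
t: 11.35
eef_pos: [0.6201, -0.0861, 0.1767]
tool_rot: [-0.0, 0.998, 0.056, -0.001]
contact_force: [-0.2, -0.1, -0.9]
gripper_width: 0.745
grasp_force: 33.8
d [ 0.0033 -0.0008  0.0917] turn -0.0013 steps 2.0 1.0 q7 -1.6047325253462392
d [ 0.0032 -0.0008  0.0918] turn -0.0011 steps 2.0 1.0 q7 -1.6045452347892806
d [ 0.003  -0.0008  0.092 ] turn -0.0005 steps 2.0 1.0 q7 -1.6041007939294716
```

View pics/m3.png

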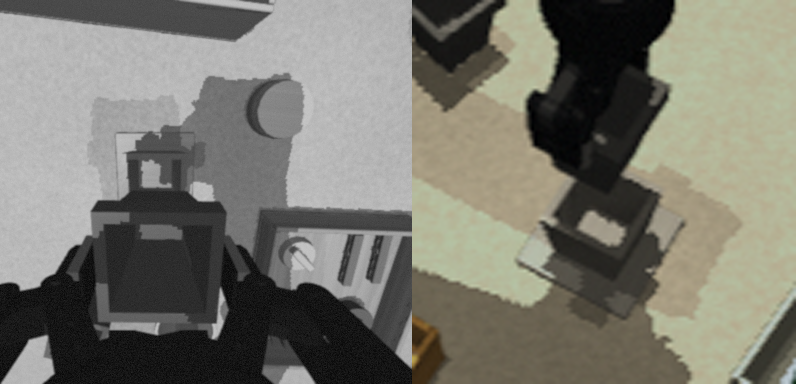

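The wrist crop shows the held cup's rim squarely in the grip at (92–225, 205–323), with the empty holder mouth ahead at about (127–187, 150–197). The scene crop shows the cup hanging level above the holder.

```bash
cat > held.py <<'E'
from h import *
# offset of held cup's rim centre from TCP, tool axes
T=pose();W=grey("wrist");p0=T[:3,3]+[0,0,.025]
p,s=fit([W],[(sq(.064),0,1)],[*p0,np.arctan2(T[1,0],T[0,0])],rng=.01,zr=.01)
print("rim in tool axes",T[:3,:3].T@(p[:3]-T[:3,3]),"yaw err",p[3]-np.arctan2(T[1,0],T[0,0]),s)
E
python3 held.py; python3 - <<'E'
from h import *
c0=cam("wrist");W=(c0,cv2.imread("pics/w3.png",0))
print(fit([W],[(sq(.09),-.054,1)],[.623,-.085,.06,.11],zr=.003))
E
```

```text
rim in tool axes [-0.0094 -0.0014 -0.0221] yaw err 0.05252534672852528 22.799081802368164
(array([ 0.6166, -0.0847,  0.0588,  0.1136]), np.float64(13.378451347351074))
```

```bash
python3 - <<'E'
from h import *
T=pose();c=cam("wrist")
for h in(.018,.022,.025,.028):
    P=onz(c,[(192,205),(325,205),(322,323),(195,323)],T[2,3]+h);Q=(P-T[:3,3])@T[:3,:3];print(h,Q[:,:2].ravel(),Q.mean(0))
print(proj(c,(T@np.array([[a*.032,b*.032,-.025,1] for a,b in((1,-1),(1,1),(-1,1),(-1,-1))]).T)[:3].T))
E
```

```text
0.018 [ 0.0307 -0.0317  0.0307  0.0319 -0.0395  0.0355 -0.0395 -0.0352] [-0.0044  0.0001 -0.018 ]
0.022 [ 0.0322 -0.0307  0.0322  0.0308 -0.0357  0.0343 -0.0357 -0.034 ] [-0.0017  0.0001 -0.022 ]
0.025 [ 0.0333 -0.03    0.0334  0.0301 -0.0328  0.0334 -0.0329 -0.0332] [ 0.0003  0.0001 -0.025 ]
0.028 [ 0.0345 -0.0292  0.0345  0.0293 -0.03    0.0326 -0.03   -0.0323] [ 0.0022  0.0001 -0.028 ]
[[187.7265 207.737 ]
 [329.0639 207.7993]
 [319.3709 321.7464]
 [197.1528 321.6851]]
```

Worked out from those pixels, the held rim is centred in the grip and 25 mm above the TCP, as intended. Next I'll lower it.

In the tool's units: 0.03 m is 0.6, 0.02 m is 0.4.

```bash
echo '[[[0.05,-0.02,0.6,0,0.6],[0,0,0.6,0,0.6],[0,0,0.4,0,0.6],[0,0,0.24,0,0.6],[0,0,0,0,0.6],[0,0,0,0,0.6]]]' | python3 nudge.py;for i in 1; do echo '[[[0,0,0.08,0,0.6],[0,0,0.08,0,0.6],[0,0,0.06,0,0.6],[0,0,0,0,0.6],[0,0,0,0,0.6]]]' | python3 nudge.py; done
```

```text
t: 12.2
eef_pos: [0.6233, -0.0843, 0.0859]
tool_rot: [-0.0, 0.998, 0.057, 0.0]
contact_force: [-0.5, 2.4, -1.6]
gripper_width: 0.74
grasp_force: 33.7
t: 12.7
eef_pos: [0.6238, -0.0831, 0.0747]
tool_rot: [-0.001, 0.998, 0.058, 0.001]
contact_force: [0.5, 5.9, -0.9]
gripper_width: 0.741
grasp_force: 33.8
```

In the tool's units: -0.001 m is -0.02.

```bash
echo '[[[0,-0.02,0,0,0.6],[0,-0.02,0,0,0.6],[0,0,0,0,0.6]]]' | python3 nudge.py; echo '[[[0,0,0.06,0,0.6],[0,0,0.06,0,0.6],[0,0,0.04,0,0.6],[0,0,0,0,0.6]]]' | python3 nudge.py
```

```text
t: 13.0
eef_pos: [0.623, -0.083, 0.0745]
tool_rot: [0.0, 0.998, 0.057, 0.0]
contact_force: [0.5, 3.2, 0.1]
gripper_width: 0.744
grasp_force: 34.0
t: 13.4
eef_pos: [0.6229, -0.0821, 0.066]
tool_rot: [-0.0, 0.998, 0.057, 0.0]
contact_force: [1.8, 5.2, -0.8]
gripper_width: 0.742
grasp_force: 33.9
```

In the tool's units: -0.001 m is -0.02, -0.0005 m is -0.01.

```bash
echo '[[[0,-0.02,0,0,0.6],[0,-0.01,0,0,0.6],[0,0,0,0,0.6]]]' | python3 nudge.py; echo '[[[0,0,0.03,0,0.6],[0,0,0.03,0,0.6],[0,0,0,0,0.6]]]' | python3 nudge.py; echo '[[[0,0,0.02,0,0.6],[0,0,0.02,0,0.6],[0,0,0,0,0.6]]]' | python3 nudge.py
```

```text
t: 13.7
eef_pos: [0.6229, -0.082, 0.0661]
tool_rot: [0.0, 0.998, 0.057, 0.0]
contact_force: [4.0, 2.3, -4.0]
gripper_width: 0.742
grasp_force: 33.7
t: 14.0
eef_pos: [0.6233, -0.0819, 0.0649]
tool_rot: [0.001, 0.998, 0.057, 0.001]
contact_force: [0.0, 1.5, 10.4]
gripper_width: 0.738
grasp_force: 35.0
t: 14.3
eef_pos: [0.6234, -0.0819, 0.0643]
tool_rot: [0.001, 0.998, 0.057, 0.001]
contact_force: [-4.0, -0.2, 20.3]
gripper_width: 0.74
grasp_force: 36.2
```

```bash
echo '[[[0,0,-0.02,0,0.6],[0,0,0,0,0.85],[0,0,0,0,1],[0,0,0,0,1],[0,0,0,0,1],[0,0,-0.6,0,1],[0,0,-0.9,0,1],[0,0,-0.9,0,1],[0,0,-0.9,0,1],[0,0,0,0,1]]]' | python3 nudge.py; python3 - <<'E'
from h import *
go(.4733,.164,.26,-1.15)
for n in("wrist",):
    W=grey("wrist")
S=grey("scene");T=grey("top")
print("stack rim",*fit([W],CUP,[.623,-.0825,.086,.11]),*fit([W,S,T],CUP,[.623,-.0825,.086,.11]))
E
```

```text
t: 15.3
eef_pos: [0.6263, -0.0813, 0.2344]
tool_rot: [0.001, 0.998, 0.057, 0.006]
contact_force: [0.3, -0.5, -0.3]
gripper_width: 1.002
grasp_force: 0.0
d [-0.124  -0.2609 -0.0276] turn -0.3074 steps 6.0 3.0 q7 -1.5891217281177819
stack rim [ 0.6239 -0.083   0.092   0.1261] 36.1035270690918 [ 0.6212 -0.0808  0.0841  0.1507] 83.8384017944336
```

```bash
echo '[[[-0.354,-0.746,-0.06,0,1],[-0.354,-0.746,-0.06,0,1],[-0.354,-0.746,-0.06,0,1],[-0.354,-0.746,-0.06,0,1],[-0.354,-0.746,-0.06,0,1],[-0.354,-0.746,-0.06,0,1],[-0.354,-0.746,-0.06,0,1],[0,0,0,-0.44,1],[0,0,0,-0.4,1],[0,0,0,-0.4,1],[0,0,0,0,1],[0,0,0,0,1]]]' | python3 nudge.py; python3 cup.py c4; python3 -c "
from h import *
go(.4733,.1645,.047,-1.145)"
```

```text
t: 16.65
eef_pos: [0.4692, 0.1635, 0.2471]
tool_rot: [0.0, 0.978, 0.209, -0.001]
contact_force: [-0.2, -0.2, -0.0]
gripper_width: 1.001
grasp_force: 0.0
c4 wrist [ 0.4732  0.1666  0.0734 -1.2002] 38.2
c4 top+scene [ 0.4765  0.1616  0.0796 -1.2147] 56.5
c4 all [ 0.4743  0.165   0.0744 -1.1812] 93.2
d [0.0038 0.0009 0.2008] turn -0.0038 steps 5.0 1.0 q7 -1.7492743432747067
```

In the tool's units: 0.004 m is 0.08, 0.045 m is 0.9, 0.015 rad is 0.06.

```bash
echo '[[[0.08,0,0.8,0.06,1],[0,0,0.9,0,1],[0,0,0.9,0,1],[0,0,0.8,0,1],[0,0,0.4,0,1],[0,0,0.2,0,1],[0,0,0,0,1],[0,0,0,0,1]]]' | python3 nudge.py; echo '[[[0,0,0,0,0.8],[0,0,0,0,0.6],[0,0,0,0,0.6],[0,0,0,0,0.6],[0,0,0,0,0.6]]]' | python3 nudge.py 30;  echo '[[[0,0,-0.4,0,0.6],[0,0,-0.9,0,0.6],[0,0,-0.9,0,0.6],[0,0,-0.8,0,0.6],[0,0,0,0,0.6],[0,0,0,0,0.6]]]' | python3 nudge.py; python3 - <<'E'
from h import *
go(.6232,-.082,.19,.1125-np.pi/2)
E
```

```text
t: 17.6
eef_pos: [0.4742, 0.1661, 0.0492]
tool_rot: [-0.0, 0.979, 0.203, 0.001]
contact_force: [-0.2, 0.6, -0.2]
gripper_width: 1.004
grasp_force: 0.0
t: 18.1
eef_pos: [0.4745, 0.1661, 0.0497]
tool_rot: [-0.0, 0.979, 0.203, 0.001]
contact_force: [-1.5, -0.3, 7.6]
gripper_width: 0.741
grasp_force: 32.1
t: 18.7
eef_pos: [0.4739, 0.1655, 0.1993]
tool_rot: [0.0, 0.979, 0.203, 0.001]
contact_force: [-1.1, 0.5, -2.0]
gripper_width: 0.746
grasp_force: 34.7
d [0.0388 0.2864 0.0097] turn 0.2956 steps 6.0 2.0 q7 -1.8153491446255232
```

In the tool's units: 0.0409 m is 0.818, 0.0055 m is 0.11, 0.1 rad is 0.4.

```bash
echo '[[[0.11,0.818,0,0,0.6],[0.11,0.818,0,0,0.6],[0.11,0.818,0,0,0.6],[0.11,0.818,0,0,0.6],[0.11,0.818,0,0,0.6],[0.11,0.818,0,0,0.6],[0.11,0.818,0,0,0.6],[0,0,0,0.4,0.6],[0,0,0,0.4,0.6],[0,0,0,0.3824,0.6],[0,0,0,0,0.6],[0,0,0,0,0.6],[0,0,0,0,0.6]]]' | python3 nudge.py; python3 - <<'E'
from h import *
go(.6232,-.082,.11,.1125-np.pi/2);W=grey("wrist");go(.6232,-.082,.11,.1125-np.pi/2)
T=pose()
P=(T@np.array([[a*.032,b*.032,-.023,1] for a,b in((1,-1),(1,1),(-1,1),(-1,-1))]).T)[:3].T
im=cv2.cvtColor(W[1],cv2.COLOR_GRAY2BGR);q=proj(W[0],P);cv2.polylines(im,[np.int32(q)],True,(0,0,255))
C=np.array([[a*.032,b*.032] for a,b in((1,1),(1,-1),(-1,-1),(-1,1))]);r=.1125;M=np.array([[np.cos(r),np.sin(r)],[-np.sin(r),np.cos(r)]])
q=proj(W[0],np.c_[C@M+[.6232,-.082],np.full(4,.086)]);cv2.polylines(im,[np.int32(q)],True,(0,255,0))
cv2.imwrite("pics/w4.png",im)
E
```

```text
t: 20.0
eef_pos: [0.6221, -0.0817, 0.1975]
tool_rot: [-0.0, 0.998, 0.058, -0.001]
contact_force: [0.2, -0.3, -0.9]
gripper_width: 0.743
grasp_force: 34.6
d [0.0012 0.0005 0.0875] turn 0.0028 steps 2.0 1.0 q7 -1.6008318823787695
d [0.001  0.0004 0.0878] turn 0.0023 steps 2.0 1.0 q7 -1.6011345223010023
```

View pics/w4.png

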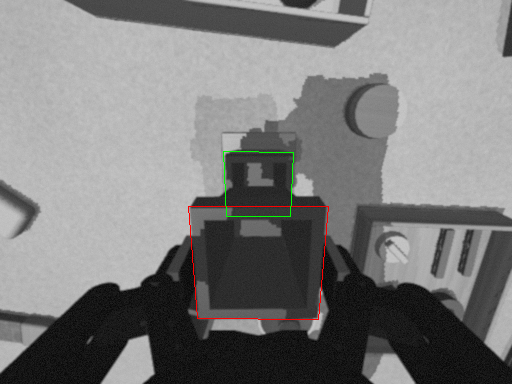

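The drawn outlines agree with the picture. The held rim (red, 190–327, 207–319) and the stack rim (green, 223–293, 152–216) both lie on their edges.

```bash
echo '[[[0.02,0,0.6,0,0.6],[0,0,0.6,0,0.6],[0,0,0.4,0,0.6],[0,0,0.16,0,0.6],[0,0,0,0,0.6]]]' | python3 nudge.py; echo '[[[0,0,0.08,0,0.6],[0,0,0.08,0,0.6],[0,0,0.06,0,0.6],[0,0,0,0,0.6]]]' | python3 nudge.py; echo '[[[0,0,0.06,0,0.6],[0,0,0.04,0,0.6],[0,0,0,0,0.6]]]' | python3 nudge.py
```

```text
t: 20.55
eef_pos: [0.6229, -0.0816, 0.1093]
tool_rot: [-0.0, 0.998, 0.057, -0.001]
contact_force: [-1.1, 0.2, -0.2]
gripper_width: 0.739
grasp_force: 34.6
t: 20.95
eef_pos: [0.6223, -0.0823, 0.0998]
tool_rot: [0.0, 0.998, 0.056, -0.001]
contact_force: [-4.6, -0.1, -2.0]
gripper_width: 0.734
grasp_force: 34.6
t: 21.25
eef_pos: [0.6217, -0.0824, 0.0949]
tool_rot: [0.001, 0.998, 0.056, -0.002]
contact_force: [-7.3, -0.9, 1.7]
gripper_width: 0.74
grasp_force: 35.0
```

In the tool's units: -0.0015 m is -0.03, 0.001 m is 0.02.

```bash
echo '[[[-0.03,0,0,0,0.6],[0,0,0.02,0,0.6],[0,0,0.02,0,0.6],[0,0,0,0,0.6]]]' | python3 nudge.py; echo '[[[0,0,0.02,0,0.6],[0,0,0.02,0,0.6],[0,0,0,0,0.6]]]' | python3 nudge.py
```

```text
t: 21.65
eef_pos: [0.6214, -0.0825, 0.093]
tool_rot: [0.0, 0.998, 0.056, -0.001]
contact_force: [-5.2, -1.4, 3.1]
gripper_width: 0.741
grasp_force: 35.1
t: 21.95
eef_pos: [0.6212, -0.0827, 0.091]
tool_rot: [0.001, 0.998, 0.056, -0.001]
contact_force: [-7.6, -2.4, 3.8]
gripper_width: 0.739
grasp_force: 35.2
```

```bash
echo '[[[-0.03,0.01,0,0,0.6],[0,0,0.02,0,0.6],[0,0,0,0,0.6]]]' | python3 nudge.py; echo '[[[0,0,0.02,0,0.6],[0,0,0,0,0.6]]]' | python3 nudge.py
```

```text
t: 22.25
eef_pos: [0.6211, -0.0828, 0.0905]
tool_rot: [0.0, 0.998, 0.056, 0.001]
contact_force: [-5.3, -1.0, 5.2]
gripper_width: 0.74
grasp_force: 35.4
t: 22.45
eef_pos: [0.6211, -0.0827, 0.0903]
tool_rot: [0.001, 0.998, 0.056, 0.0]
contact_force: [-8.5, -0.8, 12.9]
gripper_width: 0.741
grasp_force: 36.1
```

Units first: shifts go in shares of 50 mm and turns go in units of 0.25 rad. So -0.045 m is -0.9, -0.04 m is -0.8.

```bash
echo '[[[0,0,-0.01,0,0.6],[0,0,0,0,0.85],[0,0,0,0,1],[0,0,0,0,1],[0,0,0,0,1],[0,0,-0.6,0,1],[0,0,-0.9,0,1],[0,0,-0.9,0,1],[0,0,-0.8,0,1],[0,0,0,0,1]]]' | python3 nudge.py; cat > stack.py <<'E'
from h import *
import sys
z=float(sys.argv[1]);W=grey("wrist");S=grey("scene");T=grey("top")
for nm,I in(("wrist",[W]),("all",[W,S,T])):print("stack rim",nm,*fit(I,CUP,[.6225,-.0825,z,.11],rng=.01))
E
python3 stack.py .112; python3 - <<'E'
from h import *
go(.6134,.328,.25,-.79)
E
```

```text
t: 23.45
eef_pos: [0.6243, -0.0821, 0.2556]
tool_rot: [0.001, 0.998, 0.057, 0.006]
contact_force: [1.2, 0.6, 0.7]
gripper_width: 1.004
grasp_force: 0.0
stack rim wrist [ 0.6197 -0.0811  0.117   0.1096] 33.85477828979492
stack rim all [ 0.6184 -0.0801  0.1102  0.1115] 82.07867431640625
d [ 0.0396 -0.4087 -0.0019] turn -0.6676 steps 9.0 5.0 q7 -1.5807362563205023
```

In the tool's units: -0.0409 m is -0.818, 0.004 m is 0.08, -0.1335 rad is -0.534.

```bash
echo '[[[0.08,-0.818,0,0,1],[0.08,-0.818,0,0,1],[0.08,-0.818,0,0,1],[0.08,-0.818,0,0,1],[0.08,-0.818,0,0,1],[0.08,-0.818,0,0,1],[0.08,-0.818,0,0,1],[0.08,-0.818,0,0,1],[0.08,-0.818,0,0,1],[0.08,-0.818,0,0,1],[0,0,0,-0.534,1],[0,0,0,-0.534,1],[0,0,0,-0.534,1],[0,0,0,-0.534,1],[0,0,0,-0.534,1],[0,0,0,0,1],[0,0,0,0,1]]]' | python3 nudge.py; python3 cup.py c1;  python3 -c "
from h import *
go(.6134,.329,.049,-.79)"
```

```text
t: 25.3
eef_pos: [0.6137, 0.328, 0.2471]
tool_rot: [-0.0, 0.925, 0.379, -0.001]
contact_force: [0.4, 0.0, 0.9]
gripper_width: 0.998
grasp_force: 0.0
c1 wrist [ 0.6118  0.332   0.0694 -0.8356] 35.1
c1 top+scene [ 0.6136  0.3275  0.077  -0.7871] 64.0
c1 all [ 0.613   0.3301  0.073  -0.7787] 96.4
d [ 0.0002 -0.0009  0.1992] turn -0.002 steps 4.0 1.0 q7 -1.6347647592204955
```

In the tool's units: -0.002 m is -0.04, 0.045 m is 0.9.

```bash
echo '[[[0.02,-0.04,0.8,0,1],[0,0,0.9,0,1],[0,0,0.9,0,1],[0,0,0.8,0,1],[0,0,0.4,0,1],[0,0,0.18,0,1],[0,0,0,0,1],[0,0,0,0,1]]]' | python3 nudge.py; echo '[[[0,0,0,0,0.8],[0,0,0,0,0.6],[0,0,0,0,0.6],[0,0,0,0,0.6],[0,0,0,0,0.6]]]' | python3 nudge.py 30;  echo '[[[0,0,-0.4,0,0.6],[0,0,-0.9,0,0.6],[0,0,-0.9,0,0.6],[0,0,-0.9,0,0.6],[0,0,-0.4,0,0.6],[0,0,0,0,0.6],[0,0,0,0,0.6]]]' | python3 nudge.py; python3 - <<'E'
from h import *
go(.6215,-.0825,.22,.1125-np.pi/2)
E
```

```text
t: 26.25
eef_pos: [0.6147, 0.3316, 0.0519]
tool_rot: [-0.0, 0.925, 0.38, 0.002]
contact_force: [-0.0, 0.0, 0.1]
gripper_width: 0.998
grasp_force: 0.0
t: 26.75
eef_pos: [0.6145, 0.3315, 0.052]
tool_rot: [-0.0, 0.925, 0.38, 0.002]
contact_force: [-1.4, 0.1, 7.1]
gripper_width: 0.737
grasp_force: 32.7
t: 27.45
eef_pos: [0.6134, 0.3303, 0.2256]
tool_rot: [0.0, 0.925, 0.38, 0.0]
contact_force: [0.4, 0.7, -1.3]
gripper_width: 0.739
grasp_force: 34.0
d [-0.2847  0.299   0.0056] turn 0.6681 steps 6.0 5.0 q7 -1.6470818537993543
```

```bash
echo '[[[-0.57,0.598,0,0,0.6],[-0.57,0.598,0,0,0.6],[-0.57,0.598,0,0,0.6],[-0.57,0.598,0,0,0.6],[-0.57,0.598,0,0,0.6],[-0.57,0.598,0,0,0.6],[-0.57,0.598,0,0,0.6],[-0.57,0.598,0,0,0.6],[-0.57,0.598,0,0,0.6],[-0.57,0.598,0,0,0.6],[0,0,0,0.5344,0.6],[0,0,0,0.5344,0.6],[0,0,0,0.5344,0.6],[0,0,0,0.5344,0.6],[0,0,0,0.5344,0.6],[0,0,0,0,0.6],[0,0,0,0,0.6],[0,0,0,0,0.6]]]' | python3 nudge.py; python3 - <<'E'
from h import *
go(.6215,-.0825,.14,.1125-np.pi/2)
E
```

```text
t: 29.25
eef_pos: [0.621, -0.0825, 0.2241]
tool_rot: [-0.0, 0.998, 0.058, -0.001]
contact_force: [0.6, -0.7, -0.9]
gripper_width: 0.744
grasp_force: 34.0
d [0.0006 0.0001 0.0841] turn 0.0028 steps 2.0 1.0 q7 -1.605058176591108
```

```bash
echo '[[[0,0,0.6,0,0.6],[0,0,0.6,0,0.6],[0,0,0.4,0,0.6],[0,0,0.08,0,0.6],[0,0,0,0,0.6]]]' | python3 nudge.py; echo '[[[0,0,0.1,0,0.6],[0,0,0.1,0,0.6],[0,0,0.08,0,0.6],[0,0,0,0,0.6]]]' | python3 nudge.py; echo '[[[0,0,0.04,0,0.6],[0,0,0.04,0,0.6],[0,0,0,0,0.6]]]' | python3 nudge.py
```

```text
t: 29.75
eef_pos: [0.6212, -0.0825, 0.1404]
tool_rot: [-0.0, 0.998, 0.057, -0.001]
contact_force: [0.4, -0.1, -0.3]
gripper_width: 0.735
grasp_force: 34.0
t: 30.15
eef_pos: [0.6212, -0.0827, 0.1265]
tool_rot: [0.0, 0.998, 0.056, -0.0]
contact_force: [0.2, -0.3, -1.1]
gripper_width: 0.744
grasp_force: 34.0
t: 30.45
eef_pos: [0.6216, -0.083, 0.1228]
tool_rot: [0.0, 0.998, 0.056, 0.0]
contact_force: [0.8, -2.6, -1.4]
gripper_width: 0.738
grasp_force: 33.9
```

```bash
echo '[[[0,0.01,0.02,0,0.6],[0,0,0.02,0,0.6],[0,0,0.02,0,0.6],[0,0,0,0,0.6]]]' | python3 nudge.py; echo '[[[0,0,0.02,0,0.6],[0,0,0.02,0,0.6],[0,0,0,0,0.6]]]' | python3 nudge.py
```

```text
t: 30.85
eef_pos: [0.6215, -0.0832, 0.1204]
tool_rot: [0.0, 0.998, 0.056, 0.0]
contact_force: [-2.8, -2.4, 5.0]
gripper_width: 0.742
grasp_force: 34.6
t: 31.15
eef_pos: [0.6216, -0.0832, 0.12]
tool_rot: [0.001, 0.998, 0.056, 0.0]
contact_force: [-7.6, -2.4, 15.7]
gripper_width: 0.742
grasp_force: 35.8
```

```bash
echo '[[[0,0,-0.01,0,0.6],[0,0,0,0,0.85],[0,0,0,0,1],[0,0,0,0,1],[0,0,0,0,1],[0,0,-0.6,0,1],[0,0,-0.9,0,1],[0,0,-0.9,0,1],[0,0,-0.6,0,1],[0,0,0,0,1]]]' | python3 nudge.py; python3 stack.py .138; python3 - <<'E'
from h import *
go(.4668,.3365,.25,-1.8795+np.pi/2)
E
```

```text
t: 32.15
eef_pos: [0.6242, -0.0825, 0.2737]
tool_rot: [0.001, 0.998, 0.056, 0.004]
contact_force: [0.6, 0.4, 0.0]
gripper_width: 0.998
grasp_force: 0.0
stack rim wrist [ 0.6197 -0.0811  0.1425  0.1026] 33.65260696411133
stack rim all [ 0.6202 -0.0823  0.1423  0.1072] 80.85990142822266
d [-0.106  -0.4341  0.0176] turn -1.1494 steps 9.0 8.0 q7 -1.5891857631577682
```

In the tool's units: -0.0434 m is -0.868, -0.0106 m is -0.212, -0.1437 rad is -0.5748.

```bash
echo '[[[-0.212,-0.868,0,0,1],[-0.212,-0.868,0,0,1],[-0.212,-0.868,0,0,1],[-0.212,-0.868,0,0,1],[-0.212,-0.868,0,0,1],[-0.212,-0.868,0,0,1],[-0.212,-0.868,0,0,1],[-0.212,-0.868,0,0,1],[-0.212,-0.868,0,0,1],[-0.212,-0.868,0,0,1],[0,0,0.36,-0.5748,1],[0,0,0,-0.5748,1],[0,0,0,-0.5748,1],[0,0,0,-0.5748,1],[0,0,0,-0.5748,1],[0,0,0,-0.5748,1],[0,0,0,-0.5748,1],[0,0,0,-0.5748,1],[0,0,0,0,1],[0,0,0,0,1]]]' | python3 nudge.py; python3 cup.py c3 c5;  python3 -c "
from h import *
go(.4665,.338,.049,-1.88+np.pi/2)"
```

```text
t: 34.3
eef_pos: [0.467, 0.3359, 0.249]
tool_rot: [-0.0, 0.808, 0.589, -0.001]
contact_force: [1.1, 0.5, 0.0]
gripper_width: 0.999
grasp_force: 0.0
c3 wrist [ 0.4654  0.3391  0.0797 -1.8797] 18.1
c3 top+scene [ 0.4741  0.3524  0.08   -1.8195] 48.7
c3 all [ 0.4739  0.3524  0.08   -1.7768] 64.5
c5 wrist [ 0.4156 -0.0275  0.0797 -1.8804] 3.7
c5 top+scene [ 0.4298 -0.015   0.078  -1.7292] 49.4
c5 all [ 0.4293 -0.0146  0.0771 -1.7233] 50.3
d [ 0.0016 -0.0011  0.2009] turn -0.0014 steps 5.0 1.0 q7 -1.35500748624112
```

The c3 fit has run to its bounds, so that cup may have been knocked. I'll take a look.

```bash
python3 - <<'E'
from h import *
W=grey("wrist");S=bot.read_camera("scene");cv2.imwrite("pics/w5.png",W[1]);cv2.imwrite("pics/s5.png",S)
cv2.imwrite("pics/m5.png",np.hstack([cv2.cvtColor(W[1],cv2.COLOR_GRAY2BGR),cv2.resize(S[40:168,230:326],(288,384))]))
E
```

```text
(no output)
```

View pics/m5.png

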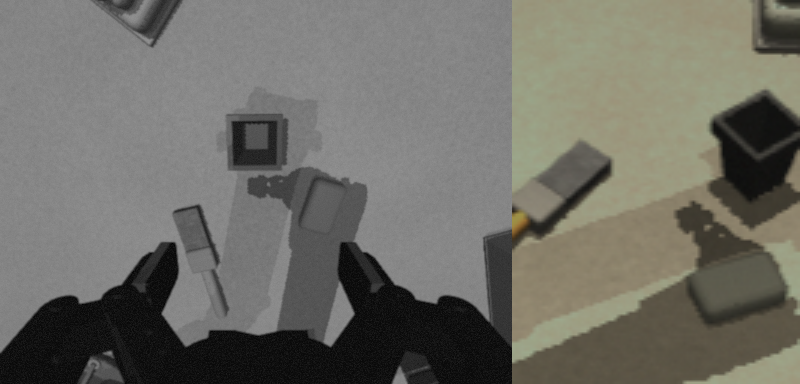

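The cup has indeed moved. In the wrist view its rim is now at (227–283, 114–170), farther out than before, and it still stands upright.

```bash
python3 - <<'E'
from h import *
W=(cam("wrist"),cv2.imread("pics/w5.png",0));S=(cam("scene"),cv2.imread("pics/s5.png",0))
T=grey("top")
P=onz(W[0],[(227,114),(282,114),(283,170),(228,170)],.072);c=P.mean(0);e=P[1]-P[0];print(P[:,:2].ravel())
p0=[c[0],c[1],.072,np.arctan2(e[1],e[0])];print(p0)
for I in([W],[W,S],[S,T],[W,S,T]):print(*fit(I,CUP,p0))
E
```

```text
[0.4537 0.4087 0.5121 0.39   0.4953 0.3281 0.4333 0.348 ]
[np.float64(0.4736007165592903), np.float64(0.36870486236057787), 0.072, np.float64(-0.30927595323212187)]
[ 0.4724  0.3698  0.0719 -0.3219] 36.28128433227539
[ 0.4729  0.3703  0.0704 -0.3001] 68.94369506835938
[ 0.4745  0.3655  0.0753 -0.2988] 66.51744842529297
[ 0.4728  0.3681  0.0715 -0.3097] 99.6687240600586
```

```bash
python3 -c "
from h import *
go(.4726,.369,.050,-.307)"
```

```text
d [ 0.0326 -0.0049  0.2003] turn -0.0023 steps 5.0 1.0 q7 -1.3538787330902604
```

```bash
echo '[[[0.652,-0.1,0,0,1],[0,0,0.8,0,1],[0,0,0.9,0,1],[0,0,0.9,0,1],[0,0,0.8,0,1],[0,0,0.4,0,1],[0,0,0.2,0,1],[0,0,0,0,1],[0,0,0,0,1]]]' | python3 nudge.py; echo '[[[0,0,0,0,0.8],[0,0,0,0,0.6],[0,0,0,0,0.6],[0,0,0,0,0.6],[0,0,0,0,0.6]]]' | python3 nudge.py 30;  echo '[[[0,0,-0.4,0,0.6],[0,0,-0.9,0,0.6],[0,0,-0.9,0,0.6],[0,0,-0.9,0,0.6],[0,0,-0.9,0,0.6],[0,0,0,0,0.6],[0,0,0,0,0.6]]]' | python3 nudge.py; python3 - <<'E'
from h import *
go(.6215,-.0825,.25,.1125-np.pi/2)
E
```

```text
t: 35.5
eef_pos: [0.4731, 0.3698, 0.0515]
tool_rot: [-0.0, 0.807, 0.59, 0.001]
contact_force: [-0.7, 0.4, 1.2]
gripper_width: 1.001
grasp_force: 0.0
t: 36.0
eef_pos: [0.4736, 0.3697, 0.0519]
tool_rot: [0.0, 0.807, 0.59, 0.001]
contact_force: [0.6, -0.5, 6.9]
gripper_width: 0.742
grasp_force: 33.2
t: 36.7
eef_pos: [0.4728, 0.3691, 0.2515]
tool_rot: [0.0, 0.807, 0.59, 0.001]
contact_force: [0.3, 0.5, -1.6]
gripper_width: 0.74
grasp_force: 34.0
d [-0.3851  0.2789  0.0015] turn 1.1495 steps 8.0 8.0 q7 -1.401832985423206
```

In the tool's units: -0.035 m is -0.7, 0.02535 m is 0.507.

```bash
echo '[[[-0.7,0.507,0,0,0.6],[-0.7,0.507,0,0,0.6],[-0.7,0.507,0,0,0.6],[-0.7,0.507,0,0,0.6],[-0.7,0.507,0,0,0.6],[-0.7,0.507,0,0,0.6],[-0.7,0.507,0,0,0.6],[-0.7,0.507,0,0,0.6],[-0.7,0.507,0,0,0.6],[-0.7,0.507,0,0,0.6],[-0.7,0.507,0,0,0.6]]]' | python3 nudge.py; echo '[[[0,0,0,0.5748,0.6],[0,0,0,0.5748,0.6],[0,0,0,0.5748,0.6],[0,0,0,0.5748,0.6],[0,0,0,0.5748,0.6],[0,0,0,0.5748,0.6],[0,0,0,0.5748,0.6],[0,0,0,0.5748,0.6],[0,0,0,0,0.6],[0,0,0,0,0.6],[0,0,0,0,0.6]]]' | python3 nudge.py; python3 - <<'E'
from h import *
go(.6215,-.083,.166,.1125-np.pi/2)
E
```

```text
t: 37.8
eef_pos: [0.6204, -0.0846, 0.2481]
tool_rot: [-0.001, 0.807, 0.59, -0.001]
contact_force: [0.9, -0.3, -1.2]
gripper_width: 0.739
grasp_force: 34.0
t: 38.9
eef_pos: [0.6209, -0.0826, 0.2495]
tool_rot: [-0.0, 0.998, 0.058, -0.001]
contact_force: [0.0, 0.2, -0.9]
gripper_width: 0.737
grasp_force: 34.0
d [0.0007 0.0005 0.0835] turn 0.003 steps 2.0 1.0 q7 -1.619715065760953
```

In the tool's units: 0.03 m is 0.6, 0.02 m is 0.4.

```bash
echo '[[[0,0,0.6,0,0.6],[0,0,0.6,0,0.6],[0,0,0.4,0,0.6],[0,0,0.08,0,0.6],[0,0,0,0,0.6]]]' | python3 nudge.py; echo '[[[0,0,0.1,0,0.6],[0,0,0.1,0,0.6],[0,0,0.06,0,0.6],[0,0,0,0,0.6]]]' | python3 nudge.py; echo '[[[0,0,0.04,0,0.6],[0,0,0.04,0,0.6],[0,0,0,0,0.6]]]' | python3 nudge.py
```

```text
t: 39.4
eef_pos: [0.621, -0.0825, 0.1659]
tool_rot: [-0.0, 0.998, 0.057, -0.001]
contact_force: [0.6, -0.2, -1.1]
gripper_width: 0.74
grasp_force: 34.0
t: 39.8
eef_pos: [0.621, -0.0826, 0.1531]
tool_rot: [0.0, 0.998, 0.056, -0.0]
contact_force: [0.4, 1.0, -0.4]
gripper_width: 0.739
grasp_force: 34.0
t: 40.1
eef_pos: [0.6213, -0.0825, 0.1492]
tool_rot: [0.0, 0.998, 0.056, 0.0]
contact_force: [0.9, -0.5, -1.1]
gripper_width: 0.742
grasp_force: 33.9
```

```bash
echo '[[[0,0,0.02,0,0.6],[0,0,0.02,0,0.6],[0,0,0.02,0,0.6],[0,0,0,0,0.6]]]' | python3 nudge.py; echo '[[[0,0,0.02,0,0.6],[0,0,0.01,0,0.6],[0,0,0,0,0.6]]]' | python3 nudge.py
```

```text
t: 40.5
eef_pos: [0.6216, -0.0825, 0.1463]
tool_rot: [-0.0, 0.998, 0.056, 0.0]
contact_force: [1.0, 1.1, -1.4]
gripper_width: 0.744
grasp_force: 33.9
t: 40.8
eef_pos: [0.6217, -0.0824, 0.145]
tool_rot: [-0.0, 0.998, 0.056, 0.0]
contact_force: [2.1, 1.4, 0.4]
gripper_width: 0.739
grasp_force: 34.1
```

```bash
echo '[[[0,0,0.02,0,0.6],[0,0,0,0,0.6]]]' | python3 nudge.py; echo '[[[0,0,0.02,0,0.6],[0,0,0,0,0.6]]]' | python3 nudge.py
```

```text
t: 41.0
eef_pos: [0.6218, -0.0823, 0.1442]
tool_rot: [-0.0, 0.998, 0.056, 0.001]
contact_force: [2.3, 0.6, 2.4]
gripper_width: 0.74
grasp_force: 34.3
t: 41.2
eef_pos: [0.6219, -0.0823, 0.144]
tool_rot: [-0.0, 0.998, 0.056, 0.001]
contact_force: [-0.0, 1.3, 8.6]
gripper_width: 0.743
grasp_force: 35.0
```

In the tool's units: -0.045 m is -0.9, -0.03 m is -0.6.

```bash
echo '[[[0,0,0,0,0.85],[0,0,0,0,1],[0,0,0,0,1],[0,0,0,0,1],[0,0,-0.6,0,1],[0,0,-0.9,0,1],[0,0,-0.9,0,1],[0,0,0,0,1]]]' | python3 nudge.py; python3 stack.py .166; python3 - <<'E'
from h import *
go(.4295,-.0145,.25,-1.74)
E
```

```text
t: 42.0
eef_pos: [0.6248, -0.0821, 0.2698]
tool_rot: [0.001, 0.998, 0.056, 0.006]
contact_force: [0.3, 0.4, -0.1]
gripper_width: 1.004
grasp_force: 0.0
stack rim wrist [ 0.6204 -0.0841  0.1684  0.1121] 34.4392204284668
stack rim all [ 0.6195 -0.08    0.1624  0.1134] 78.07752227783203
d [-0.1825 -0.0893  0.0124] turn 0.2818 steps 4.0 2.0 q7 -1.6172563098248542
```

In the tool's units: -0.0365 m is -0.73, -0.0179 m is -0.358, 0.141 rad is 0.564.

```bash
echo '[[[-0.73,-0.358,0,0,1],[-0.73,-0.358,0,0,1],[-0.73,-0.358,0,0,1],[-0.73,-0.358,0,0,1],[-0.73,-0.358,0,0,1],[0,0,0.24,0.564,1],[0,0,0,0.564,1],[0,0,0,0,1],[0,0,0,0,1],[0,0,0,0,1]]]' | python3 nudge.py;  python3 cup.py c5;  python3 -c "
from h import *
go(.4295,-.0145,.050,-1.74)"
```

```text
t: 43.15
eef_pos: [0.4298, -0.0142, 0.2503]
tool_rot: [-0.0, 0.997, -0.083, -0.0]
contact_force: [-1.0, 0.9, 0.2]
gripper_width: 1.001
grasp_force: 0.0
c5 wrist [ 0.4297 -0.0137  0.0787 -1.7079] 39.2
c5 top+scene [ 0.4296 -0.0151  0.0798 -1.7813] 44.4
c5 all [ 0.4301 -0.0151  0.0799 -1.7603] 82.7
d [-0.0004  0.0005  0.2007] turn 0.001 steps 5.0 1.0 q7 -1.9044136145500898
```

In the tool's units: 0.045 m is 0.9, 0.04 m is 0.8.

```bash
echo '[[[0,0,0.8,0,1],[0,0,0.9,0,1],[0,0,0.9,0,1],[0,0,0.8,0,1],[0,0,0.4,0,1],[0,0,0.2,0,1],[0,0,0,0,1],[0,0,0,0,1]]]' | python3 nudge.py; echo '[[[0,0,0,0,0.8],[0,0,0,0,0.6],[0,0,0,0,0.6],[0,0,0,0,0.6],[0,0,0,0,0.6]]]' | python3 nudge.py 30;  echo '[[[0,0,-0.4,0,0.6],[0,0,-0.9,0,0.6],[0,0,-0.9,0,0.6],[0,0,-0.9,0,0.6],[0,0,-0.9,0,0.6],[0,0,-0.6,0,0.6],[0,0,0,0,0.6],[0,0,0,0,0.6]]]' | python3 nudge.py; python3 - <<'E'
from h import *
go(.6217,-.0825,.28,.1125-np.pi/2)
E
```

```text
t: 44.1
eef_pos: [0.4308, -0.014, 0.0516]
tool_rot: [-0.0, 0.996, -0.084, 0.001]
contact_force: [1.3, 0.0, 0.5]
gripper_width: 0.997
grasp_force: 0.0
t: 44.6
eef_pos: [0.431, -0.0141, 0.0521]
tool_rot: [0.0, 0.996, -0.085, 0.001]
contact_force: [-0.3, 0.0, 6.2]
gripper_width: 0.743
grasp_force: 31.5
t: 45.4
eef_pos: [0.4299, -0.0143, 0.2814]
tool_rot: [0.0, 0.996, -0.085, 0.001]
contact_force: [-0.4, -0.5, -1.9]
gripper_width: 0.737
grasp_force: 35.0
d [0.2006 0.0348 0.0019] turn -0.2822 steps 5.0 2.0 q7 -1.8817336397873345
```

```bash
echo '[[[0.8024,0.1392,0,0,0.6],[0.8024,0.1392,0,0,0.6],[0.8024,0.1392,0,0,0.6],[0.8024,0.1392,0,0,0.6],[0.8024,0.1392,0,0,0.6],[0,0,0,-0.56,0.6],[0,0,0,-0.568,0.6],[0,0,0,0,0.6],[0,0,0,0,0.6],[0,0,0,0,0.6]]]' | python3 nudge.py; python3 - <<'E'
from h import *
go(.6217,-.0825,.192,.1125-np.pi/2)
E
```

```text
t: 46.4
eef_pos: [0.6212, -0.0822, 0.2802]
tool_rot: [0.0, 0.998, 0.055, -0.001]
contact_force: [0.2, 0.2, -1.4]
gripper_width: 0.739
grasp_force: 35.0
d [0.0005 0.0004 0.0882] turn -0.0024 steps 2.0 1.0 q7 -1.6446263591770003
```

Seating is expected at a TCP height of about 0.170–0.172.

```bash
echo '[[[0.01,0,0.6,0,0.6],[0,0,0.6,0,0.6],[0,0,0.4,0,0.6],[0,0,0.16,0,0.6],[0,0,0,0,0.6]]]' | python3 nudge.py; echo '[[[0,0,0.1,0,0.6],[0,0,0.1,0,0.6],[0,0,0.06,0,0.6],[0,0,0,0,0.6]]]' | python3 nudge.py; echo '[[[0,0,0.04,0,0.6],[0,0,0.04,0,0.6],[0,0,0,0,0.6]]]' | python3 nudge.py
```

```text
t: 46.9
eef_pos: [0.6219, -0.0821, 0.1922]
tool_rot: [-0.0, 0.998, 0.056, -0.001]
contact_force: [0.2, 0.1, -0.6]
gripper_width: 0.739
grasp_force: 34.9
t: 47.3
eef_pos: [0.6228, -0.0822, 0.18]
tool_rot: [0.0, 0.998, 0.056, 0.001]
contact_force: [2.1, -0.4, -2.5]
gripper_width: 0.741
grasp_force: 34.9
t: 47.6
eef_pos: [0.6232, -0.0821, 0.1762]
tool_rot: [0.0, 0.998, 0.056, 0.001]
contact_force: [4.2, -0.3, -0.2]
gripper_width: 0.738
grasp_force: 35.1
```

```bash
echo '[[[0.03,0,0,0,0.6],[0,0,0.02,0,0.6],[0,0,0.02,0,0.6],[0,0,0.02,0,0.6],[0,0,0,0,0.6]]]' | python3 nudge.py; echo '[[[0,0,0.02,0,0.6],[0,0,0,0,0.6]]]' | python3 nudge.py
```

```text
t: 48.1
eef_pos: [0.6238, -0.0822, 0.1727]
tool_rot: [0.0, 0.998, 0.056, 0.0]
contact_force: [2.7, -0.2, -0.1]
gripper_width: 0.741
grasp_force: 35.1
t: 48.3
eef_pos: [0.6239, -0.0822, 0.1718]
tool_rot: [0.0, 0.998, 0.056, 0.0]
contact_force: [3.1, -1.0, 0.9]
gripper_width: 0.739
grasp_force: 35.2
```

In the tool's units: 0.001 m is 0.02.

```bash
echo '[[[0,0,0.02,0,0.6],[0,0,0,0,0.6]]]' | python3 nudge.py;  echo '[[[0,0,0.02,0,0.6],[0,0,0,0,0.6]]]' | python3 nudge.py
```

```text
t: 48.5
eef_pos: [0.624, -0.0822, 0.1714]
tool_rot: [0.0, 0.998, 0.056, 0.0]
contact_force: [1.8, -0.4, 4.6]
gripper_width: 0.743
grasp_force: 35.5
t: 48.7
eef_pos: [0.6241, -0.0822, 0.1711]
tool_rot: [0.001, 0.998, 0.057, 0.0]
contact_force: [-1.5, -1.5, 9.7]
gripper_width: 0.745
grasp_force: 36.1
```

```bash
echo '[[[0,0,0,0,0.85],[0,0,0,0,1],[0,0,0,0,1],[0,0,0,0,1],[0,0,-0.6,0,1],[0,0,-0.9,0,1],[0,0,-0.5,0,1],[0,0,0,0,1]]]' | python3 nudge.py; python3 stack.py .19; python3 - <<'E'
from h import *
go(.445,-.275,.25,.41)
E
```

```text
t: 49.5
eef_pos: [0.626, -0.0815, 0.2743]
tool_rot: [0.0, 0.998, 0.056, 0.004]
contact_force: [0.0, -0.2, 0.2]
gripper_width: 1.003
grasp_force: 0.0
stack rim wrist [ 0.6201 -0.0842  0.1938  0.1028] 34.44755554199219
stack rim all [ 0.6206 -0.084   0.195   0.1054] 76.96044158935547
d [-0.1986  0.1716  0.0191] turn 1.2734 steps 4.0 9.0 q7 -1.6487501147983896
```

In the tool's units: -0.0331 m is -0.662, 0.0286 m is 0.572, 0.1415 rad is 0.566.

```bash
echo '[[[-0.662,0.572,0,0,1],[-0.662,0.572,0,0,1],[-0.662,0.572,0,0,1],[-0.662,0.572,0,0,1],[-0.662,0.572,0,0,1],[-0.662,0.572,0,0,1],[0,0,0.2,0.566,1],[0,0,0.18,0.566,1],[0,0,0,0.566,1],[0,0,0,0.566,1],[0,0,0,0.566,0.7],[0,0,0,0.566,0.7],[0,0,0,0.566,0.7],[0,0,0,0.566,0.7],[0,0,0,0.566,0.7],[0,0,0,0,0.7],[0,0,0,0,0.7]]]' | python3 nudge.py
cat > lid.py <<'E'
from h import *
W=grey("wrist");S=grey("scene");T=grey("top")
L=[(sq(.053),0,1),(sq(.040,.016),.026,1)]
T0=(cam("top"),cv2.imread("pics/top0.png",0));S0=(cam("scene"),cv2.imread("pics/scene0.png",0))
for nm,I in(("w",[W]),("s",[S,T]),("all",[W,S,T]),("w+old",[W,S0,T0])):p,s=fit(I,L,[.445,-.2755,.037,-1.16]);print(nm,p,s)
im=cv2.cvtColor(W[1],cv2.COLOR_GRAY2BGR)
M=np.array([[np.cos(p[3]),np.sin(p[3])],[-np.sin(p[3]),np.cos(p[3])]])
for w,d,z in((.053,.053,0),(.040,.016,.026)):
    C=np.array([[w,d],[w,-d],[-w,-d],[-w,d]])/2@M+p[:2];q=proj(W[0],np.c_[C,np.full(4,p[2]+z)]);cv2.polylines(im,[np.int32(q*4)],True,(0,0,255),1,shift=2)
s=cv2.resize(cv2.cvtColor(S[1],cv2.COLOR_GRAY2BGR)[190:318,130:226+32],(384,384))
cv2.imwrite("pics/w6.png",np.hstack([im[:,60:460],cv2.resize(cv2.cvtColor(S[1],cv2.COLOR_GRAY2BGR)[140:300,120:280],(384,384))]))
E
python3 lid.py
```

```text
t: 51.35
eef_pos: [0.4451, -0.2746, 0.2497]
tool_rot: [0.0, 0.837, -0.547, -0.001]
contact_force: [0.3, 0.1, 0.5]
gripper_width: 0.701
grasp_force: 0.0
w [ 0.4459 -0.2732  0.043  -1.2395] 39.84852600097656
s [ 0.4497 -0.2722  0.0429 -1.2339] 61.547637939453125
all [ 0.4473 -0.2725  0.0406 -1.2619] 97.17320251464844
w+old [ 0.4453 -0.2734  0.043  -1.2188] 104.06538391113281
```

View pics/w6.png

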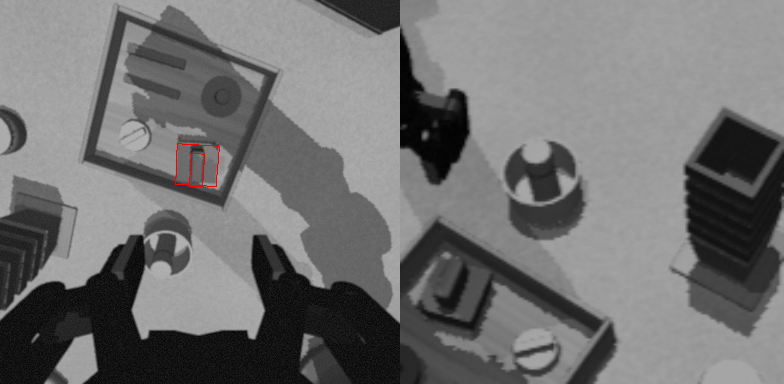

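The wrist crop shows the lid at (177–218, 140–187) with its bar along the image vertical. The scene crop shows the stick standing in the upright pot and a straight stack of five cups. I'll zoom in on the lid for its exact angle.

```bash
python3 - <<'E'
from h import *
W=bot.read_camera("wrist");cv2.imwrite("pics/w7.png",W)
cv2.imwrite("pics/w7z.png",cv2.resize(cv2.convertScaleAbs(W[125:200,220:300],alpha=2),(640,600),interpolation=cv2.INTER_CUBIC))
E
```

```text
(no output)
```

View pics/w7z.png

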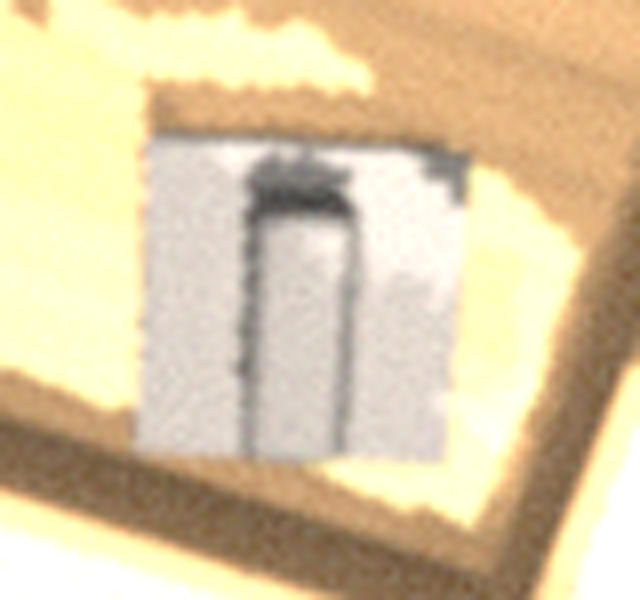

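The zoom (8×) shows the plug top corners at (150,135), (468,152), (442,458) and (135,455). The bar top corners are at (252,213), (355,215), (340,460) and (248,458).

```bash
python3 - <<'E'
from h import *
c=cam("wrist")
def f(p,z):
    P=onz(c,[(220+x/8-.4,125+y/8-.4) for x,y in p],z)[:,:2]
    a=lambda v:round(float(np.arctan2(v[1],v[0])),3)
    print(z,P.mean(0),[round(float(np.linalg.norm(P[i]-P[i-1])),4) for i in range(4)],"across",a(P[1]-P[0]),a(P[2]-P[3]),"along",a(P[3]-P[0]),a(P[2]-P[1]))
for z in(.036,.040):f([(150,135),(468,152),(442,458),(135,455)],z)
for z in(.062,.066):f([(252,213),(355,215),(340,460),(248,458)],z)
go(.4455,-.2735,.043,.36)
E
```

```text
0.036 [ 0.4465 -0.2757] [0.0533, 0.0509, 0.0511, 0.0513] across -2.783 -2.74 along 1.914 1.92
0.04 [ 0.4468 -0.2765] [0.0527, 0.0504, 0.0505, 0.0507] across -2.783 -2.74 along 1.914 1.92
0.062 [ 0.4465 -0.2759] [0.0382, 0.0154, 0.0382, 0.0143] across -2.749 -2.752 along 1.959 1.929
0.066 [ 0.4468 -0.2767] [0.0377, 0.0152, 0.0378, 0.0141] across -2.749 -2.752 along 1.959 1.929
d [-0.0012 -0.0005  0.2076] turn 0.0516 steps 5.0 1.0 q7 -2.3917116243185434
```

In the tool's units: -0.0005 m is -0.01, 0.045 m is 0.9, 0.035 rad is 0.14.

```bash
echo '[[[0.02,-0.01,0.9,0.14,0.5],[0,0,0.9,0,0.5],[0,0,0.9,0,0.5],[0,0,0.7,0,0.5],[0,0,0.4,0,0.5],[0,0,0.26,0,0.5],[0,0,0,0,0.5],[0,0,0,0,0.5]]]' | python3 nudge.py; python3 -c "
from h import *
go(.4465,-.2757,.043,.375)"
```

```text
t: 52.35
eef_pos: [0.4472, -0.2759, 0.0485]
tool_rot: [-0.0, 0.827, -0.563, 0.001]
contact_force: [0.3, -0.2, 0.2]
gripper_width: 0.502
grasp_force: 0.0
d [-0.0004  0.0006  0.0055] turn 0.0003 steps 1.0 1.0 q7 -2.5651058523234207
```

In the tool's units: 0.003 m is 0.06, 0.0025 m is 0.05.

```bash
echo '[[[0,0,0.06,0,0.5],[0,0,0.05,0,0.5],[0,0,0,0,0.3],[0,0,0,0,0],[0,0,0,0,0],[0,0,0,0,0],[0,0,0,0,0]]]' | python3 nudge.py 30; echo '[[[0,0,-0.2,0,0],[0,0,-0.6,0,0],[0,0,-0.9,0,0],[0,0,-0.9,0,0],[0,0,-0.9,0,0],[0,0,-0.9,0,0],[0,0,-0.9,0,0],[0,0,0,0,0],[0,0,0,0,0]]]' | python3 nudge.py; python3 - <<'E'
from h import *
go(.623,-.0825,.30,.1125-np.pi/2);go(.623,-.0825,.30,.1125)
S=bot.read_camera("scene");W=bot.read_camera("wrist")
cv2.imwrite("pics/m8.png",np.hstack([cv2.resize(S[100:292,90:282],(384,384)),W[:,60:460]]))
E
```

```text
t: 53.05
eef_pos: [0.4468, -0.2757, 0.0427]
tool_rot: [0.0, 0.826, -0.563, 0.0]
contact_force: [0.3, 0.9, 5.1]
gripper_width: 0.18
grasp_force: 31.8
t: 53.95
eef_pos: [0.4467, -0.2756, 0.3084]
tool_rot: [0.0, 0.827, -0.563, 0.001]
contact_force: [-1.0, 0.0, -1.0]
gripper_width: 0.179
grasp_force: 31.0
d [-0.1151 -0.2348  0.0084] turn -1.3083 steps 5.0 9.0 q7 -2.405954278538405
d [-0.1151 -0.2348  0.0084] turn 0.2625 steps 5.0 2.0 q7 -2.405954278538405
```

View pics/m8.png

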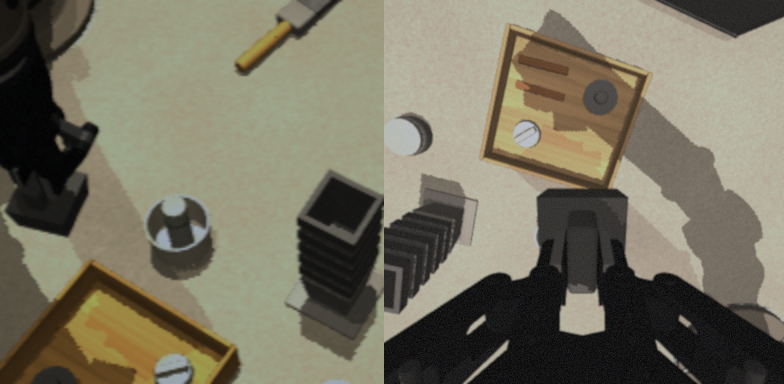

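The lid is held level and the stick, pot and stack are undisturbed. Now I'll carry the lid to the stack.

```bash
echo '[[[-0.384,-0.782,0,0,0],[-0.384,-0.782,0,0,0],[-0.384,-0.782,0,0,0],[-0.384,-0.782,0,0,0],[-0.384,-0.782,0,0,0],[-0.384,-0.782,0,0,0],[0,0,0,-0.5816,0],[0,0,0,-0.5816,0],[0,0,0,-0.5816,0],[0,0,0,-0.5816,0],[0,0,0,-0.5816,0],[0,0,0,-0.5816,0],[0,0,0,-0.5816,0],[0,0,0,-0.5816,0],[0,0,0,-0.5808,0],[0,0,0,0,0],[0,0,0,0,0],[0,0,0,0,0]]]' | python3 nudge.py; python3 - <<'E'
from h import *
go(.623,-.0825,.238,.1125-np.pi/2)
W=bot.read_camera("wrist");c=cam("wrist")
C=np.array([[a*.032,b*.032] for a,b in((1,1),(1,-1),(-1,-1),(-1,1))]);r=.1125;M=np.array([[np.cos(r),np.sin(r)],[-np.sin(r),np.cos(r)]])
q=proj(c,np.c_[C@M+[.623,-.0825],np.full(4,.191)]);cv2.polylines(W,[np.int32(q)],True,(0,255,0))
T=pose();P=(T@np.array([[a*.0265,b*.0265,.0067,1] for a,b in((1,-1),(1,1),(-1,1),(-1,-1))]).T)[:3].T
cv2.polylines(W,[np.int32(proj(c,P))],True,(0,0,255));cv2.imwrite("pics/w9.png",W)
E
```

```text
t: 55.85
eef_pos: [0.6223, -0.0824, 0.3065]
tool_rot: [-0.0, 0.998, 0.055, -0.001]
contact_force: [-0.0, 0.2, -0.6]
gripper_width: 0.178
grasp_force: 31.0
d [0.0008 0.0002 0.0685] turn -0.0026 steps 2.0 1.0 q7 -1.675375012688439
```

View pics/w9.png

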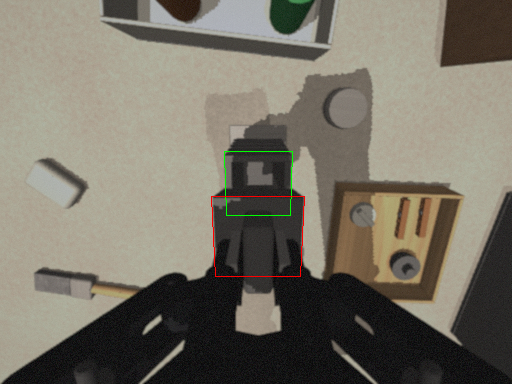

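Both outlines match: the lid plug (red, 212–304, 197–276) and the top cup's rim (green, 225–292, 152–215) sit on their edges. Lowering now.

In the tool's units: 0.03 m is 0.6, 0.025 m is 0.5.

```bash
echo '[[[0,0,0.6,0,0],[0,0,0.5,0,0],[0,0,0.26,0,0],[0,0,0,0,0],[0,0,0,0,0]]]' | python3 nudge.py; echo '[[[0,0,0.08,0,0],[0,0,0.08,0,0],[0,0,0.06,0,0],[0,0,0.04,0,0],[0,0,0,0,0]]]' | python3 nudge.py; echo '[[[0,0,0.04,0,0],[0,0,0.04,0,0],[0,0,0,0,0]]]' | python3 nudge.py
```

```text
t: 56.4
eef_pos: [0.6232, -0.0822, 0.2401]
tool_rot: [-0.0, 0.998, 0.056, 0.0]
contact_force: [1.1, -0.2, 0.4]
gripper_width: 0.184
grasp_force: 31.0
t: 56.9
eef_pos: [0.6225, -0.0825, 0.226]
tool_rot: [-0.0, 0.998, 0.056, -0.0]
contact_force: [-1.0, -0.1, -0.2]
gripper_width: 0.181
grasp_force: 31.0
t: 57.2
eef_pos: [0.6225, -0.0825, 0.222]
tool_rot: [-0.0, 0.998, 0.056, -0.0]
contact_force: [-0.7, -0.7, -1.1]
gripper_width: 0.181
grasp_force: 31.1
```

```bash
echo '[[[0,0,0.04,0,0],[0,0,0.04,0,0],[0,0,0.02,0,0],[0,0,0,0,0]]]' | python3 nudge.py; echo '[[[0,0,0.04,0,0],[0,0,0.02,0,0],[0,0,0,0,0]]]' | python3 nudge.py; echo '[[[0,0,0.02,0,0],[0,0,0.02,0,0],[0,0,0,0,0]]]' | python3 nudge.py
```

```text
t: 57.6
eef_pos: [0.6221, -0.0825, 0.2169]
tool_rot: [0.0, 0.998, 0.056, -0.001]
contact_force: [-2.6, -0.3, -1.7]
gripper_width: 0.179
grasp_force: 31.0
t: 57.9
eef_pos: [0.6219, -0.0826, 0.214]
tool_rot: [0.0, 0.998, 0.056, -0.001]
contact_force: [-4.6, -0.7, 0.6]
gripper_width: 0.181
grasp_force: 31.3
t: 58.2
eef_pos: [0.6218, -0.0826, 0.2121]
tool_rot: [0.0, 0.998, 0.056, -0.001]
contact_force: [-5.6, 0.4, 1.5]
gripper_width: 0.175
grasp_force: 31.5
```

In the tool's units: -0.0015 m is -0.03, 0.001 m is 0.02.

```bash
echo '[[[-0.03,0,0,0,0],[0,0,0.02,0,0],[0,0,0,0,0]]]' | python3 nudge.py; echo '[[[0,0,0.02,0,0],[0,0,0.02,0,0],[0,0,0,0,0]]]' | python3 nudge.py; echo '[[[0,0,0.02,0,0],[0,0,0,0,0]]]' | python3 nudge.py
```

```text
t: 58.5
eef_pos: [0.6214, -0.0826, 0.2113]
tool_rot: [-0.0, 0.998, 0.056, 0.0]
contact_force: [-2.0, -0.9, -0.3]
gripper_width: 0.184
grasp_force: 31.1
t: 58.8
eef_pos: [0.6212, -0.0826, 0.2091]
tool_rot: [-0.0, 0.998, 0.056, 0.0]
contact_force: [-1.1, -0.1, -0.6]
gripper_width: 0.182
grasp_force: 31.1
t: 59.0
eef_pos: [0.6211, -0.0826, 0.2081]
tool_rot: [-0.0, 0.998, 0.056, -0.0]
contact_force: [-2.0, 0.1, -0.9]
gripper_width: 0.179
grasp_force: 31.1
```

In the tool's units: 0.001 m is 0.02.

```bash
echo '[[[0,0,0.02,0,0],[0,0,0,0,0]]]' | python3 nudge.py; echo '[[[0,0,0.02,0,0],[0,0,0,0,0]]]' | python3 nudge.py; echo '[[[0,0,0.02,0,0],[0,0,0,0,0]]]' | python3 nudge.py
```

```text
t: 59.2
eef_pos: [0.621, -0.0826, 0.2071]
tool_rot: [0.0, 0.998, 0.056, -0.0]
contact_force: [-3.1, 0.6, 0.9]
gripper_width: 0.183
grasp_force: 31.2
t: 59.4
eef_pos: [0.6209, -0.0825, 0.2062]
tool_rot: [-0.0, 0.998, 0.056, -0.0]
contact_force: [-2.7, 0.0, 1.2]
gripper_width: 0.18
grasp_force: 31.4
t: 59.6
eef_pos: [0.621, -0.0825, 0.2058]
tool_rot: [0.0, 0.998, 0.056, -0.0]
contact_force: [-5.9, -0.0, 5.3]
gripper_width: 0.18
grasp_force: 31.8
```

The lid has seated, at 5 N and the expected height. Releasing and withdrawing.

In the tool's units: -0.045 m is -0.9, -0.04 m is -0.8.

```bash
echo '[[[0,0,0,0,0.25],[0,0,0,0,0.4],[0,0,0,0,0.5],[0,0,0,0,0.5],[0,0,-0.4,0,0.5],[0,0,-0.8,0,0.5],[0,0,-0.9,0,0.5],[-0.6,0,-0.4,0,0.5],[-0.9,0,0,0,0.5],[-0.9,0,0,0,0.5],[-0.6,-0.6,0,0,0.5],[0,-0.8,0,0,0.5],[0,-0.8,0,0,0.5],[0,0,0,0,0.5]]]' | python3 nudge.py; python3 - <<'E'
from h import *
S=bot.read_camera("scene");T=bot.read_camera("top")
cv2.imwrite("pics/m10.png",np.hstack([cv2.resize(S[130:322,160:352],(400,400),interpolation=cv2.INTER_CUBIC),cv2.resize(T[100:292,230:422],(400,400),interpolation=cv2.INTER_CUBIC)]))
E
```

```text
t: 61.0
eef_pos: [0.4591, 0.0156, 0.3312]
tool_rot: [-0.0, 0.998, 0.06, 0.001]
contact_force: [-1.1, 0.4, 0.7]
gripper_width: 0.499
grasp_force: 0.0
```

View pics/m10.png

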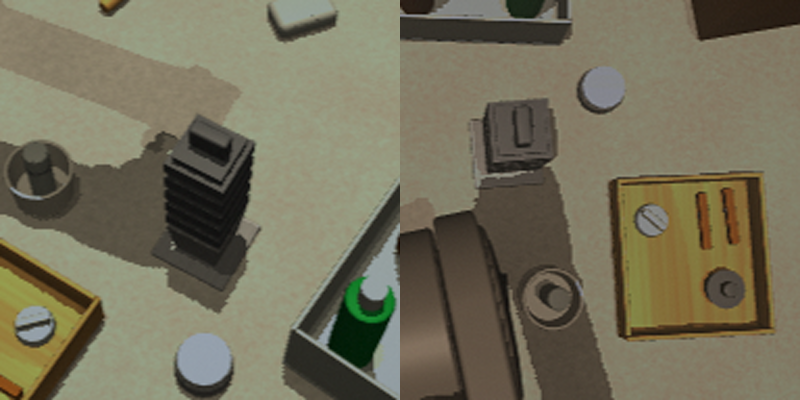

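The lid sits level in the top cup of a straight stack of five, with even gaps, at scene crop (210,145). The stick stands in the upright pot at (38,165), and the tin and crate are unmoved.

```bash
python3 -c "
from station import bot
print(bot.hand_in())"
```

```text
the job is handed in; nothing more can be done
None
```

The job is handed in: the stick stands in the pot, all five cups are nested gently in the steel holder and the lid is seated in the top one; one cup was knocked aside partway and I re-found it, and the pot and tin look undisturbed in the last picture.

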